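# Load the lamp charger and shut it against the dust

### The arm

A 6-joint arm with a two-finger parallel gripper is mounted at the origin on the work surface. World frame = base frame: x ahead of the robot, y to its left, z up, the work surface at z = 0. Lengths are in m, angles in rad, forces in N, time in s.
With the tool pointing down it reaches from about 0.35 to 0.975 m from the base axis. Payload 4.9 kg.
Tool frame: the origin (TCP) lies at the very end of the fingers, on their centre line; the grasp point (between the pads) lies manip.grip_point_offset behind it (manip.grip_point_offset is the distance from the TCP to the grasp point, in m); z points along the fingers, y is the line along which they close (so a half turn about z gives the same grasp; the last joint's range is limited). The gripper opens to 85 mm and grips with 20 to 120 N. Pads are 22 mm wide; open, the fingers measure 114 mm over their backs; the gripper's body (76 mm by 85 mm) begins 54 mm behind the grasp point. The pads swing forward as they close: fully open they stand 13 mm farther back than shut.
Start: joints at [-1.423, 0.053, 1.613, -0, 1.476, -0.119], TCP at [0.165, -0.603, 0.231] pointing down, gripper open.
Joint ranges: [-3.01, 3.01], [-1.01, 2.22], [0.06, 2.58], [-1.02, 4.17], [0.09, 2.62], [-3.14, 3.14]. Speed limits (rad/s): [2.57, 2.57, 3.14, 3.14, 3.14, 3.14].

### API

Orientations are given as a unit quaternion [w, x, y, z].
In Python, from plant import manip gives the robot as it stands.
- The arm moves only by the shell command python3 -m crank 'ROWS' [OPENING]. ROWS is JSON, a list of rows, each an object of numbers: "x", "y", "z": the shift along the tool's x, y, z in cm; "turn": the turn about the tool's z in rad. In form: [{"x": .., "y": .., "z": .., "turn": ..}, ...]. A call has 1 to 5 rows; each row shifts and turns the commanded pose from where the row before left it, along the tool's axes as they then stand; what a row does not reach is not made up. A row lasts 1/10 s, in which the tool goes at most 50 mm and 8.59 degrees, less where a joint would pass 70% of its speed; a pose out of reach is approached as far as the arm can. A call with a gripper value outside its range is refused whole. OPENING is the opening in per cent of the stroke, from 0 (shut) to 100 (fully open), set as the call begins (- or left out, the last holds). The fingers move at their own pace and stop on an object; the grip force is fixed at half the most. Time passes only in rows, so rows that do not move let the fingers close. It gives the time, the measured TCP pose, the force, the opening and the grip force at its end, in the units of the state.
- manip.state(): the state, without advancing time (a new reading comes with each control period).
- manip.grab_frame(name): name is "side" or "top"; returns (picture, depth): 420x560x3 uint8, red, green, blue; 420x560 float32, m along the optical axis (not along the pixel's ray), 0 where there is no reading.
- manip.camera_model(name): a dict with "mtx" (3x3 intrinsics, pixels), "world_to_cam" (4x4, takes a point from world to camera coordinates). Camera axes: x right, y down, z forward; pixel columns grow to the right and rows downward; lengths in m; the calibration is good to about 2 mm. A picture is of the moment at which its call begins. camera_model takes no time and is no camera call.
- manip.job_done(): hands the job in; it is judged then, once.
The state is a dict: "time": time; "joint_pos": joint angles; "joint_vel": joint speeds; "joint_efforts": joint torques, N m; "tool_pos": TCP position; "tool_rot": TCP orientation; "contact_force": force on the tool from outside, world axes, zero at the start; "ft_torque": the same for the moment, N m; "gripper_width": opening from 0.0 (shut) to 1.0 (fully open); "grasp_force": force on a finger pad.
Only numpy, scipy, OpenCV 4.12 (cv2) and the standard library are available. Lean on these libraries where they do the work, as an engineer would, in place of code of your own. Each camera call takes 0.05 s, during which the arm holds its last target. There are 200 camera calls.

### The job

Put every lamp cell lying on the bench on charge: lift the dust cover off the charger and set it aside, then load each cell into a bay of its own, its flat end against the spring and its nose pressed down until it is held flat under the catch. When all are in, put the cover back on, press it down until it is fully home, and then press the start button. Leave the mason's tools and stones where they are.

Things in the scene. Friction and masses are not known exactly. Their poses are not given: they have to be found in the camera images.
- charger: Fixed grey cell charger; origin under its middle at bench level, x its depth (away from the robot), z up. Base plate x -85..85, y -105..165 mm, 16 mm thick; on it a black deck 140 (x) by 186 mm, top (bay floor) at z = 30. Three bays along x, 66 mm apart: spring at the -x end, rigid catch at +x. Four 10 mm clip posts between bays at x -56 and 58, y -33 and 33, tops at z = 82 mm until pushed down.
- bay1 (a point): Floor of bay 1 under the middle of a held cell's 80 mm body; axes as the charger's. Catch (mm from here): post face x = 50, top z = 38; a lip overhangs from it to an edge at x = 44, z = 29 (underside 26-29), its upper face rising at 60 degrees from that edge to the post top: a nose pressed down on it is wedged back to the spring, snaps under and is held, flat, nose tip at x = 50.
- bay2 (a point): The same in bay 2 (middle; the bays are alike). Spring plate (mm from here): free face x = -36, 26 wide, z 2 to 38; goes back 16; with a cell held it is pushed in 4. A held cell's body spans x -40..40. The cell must start with its flat end in front of the plate, pushing it back, not on top of it.
- bay3 (a point): The same in bay 3. Each bay has four guide blocks, 12 mm high and 12 mm long (x), centred at x = -28 and 28 mm from here, leaving a channel 37 mm wide; beside the bay's middle there are none, so fingers may go down to the deck there.
- spring1 (a joint): Spring plate of bay 1: metres pushed in towards -x, 0 free to 0.016; about 500 N/m (2 N with a cell held).
- spring2 (a joint): Spring plate of bay 2: metres pushed in towards -x, 0 free to 0.016; about 500 N/m (2 N with a cell held).
- spring3 (a joint): Spring plate of bay 3: metres pushed in towards -x, 0 free to 0.016; about 500 N/m (2 N with a cell held).
- cell1: Lamp cell (may be absent), 160 g: white square bar 80 x 32 x 32 mm with, on the end with the black band, a square brass nose 16 x 16 mm standing out 10 mm; the other end is flat. Origin at the middle of the 80 mm body (16 mm above what it lies on); x runs towards the nose. It may lie on any of its four sides.
- nose1 (a point): Middle of the tip of cell 1's nose, 50 mm from its origin along its x.
- cell2: Lamp cell (may be absent), 160 g: white square bar 80 x 32 x 32 mm with, on the end with the black band, a square brass nose 16 x 16 mm standing out 10 mm; the other end is flat. Origin at the middle of the 80 mm body (16 mm above what it lies on); x runs towards the nose. It may lie on any of its four sides.
- nose2 (a point): Middle of the tip of cell 2's nose, 50 mm from its origin along its x.
- cell3: Lamp cell (may be absent), 160 g: white square bar 80 x 32 x 32 mm with, on the end with the black band, a square brass nose 16 x 16 mm standing out 10 mm; the other end is flat. Origin at the middle of the 80 mm body (16 mm above what it lies on); x runs towards the nose. It may lie on any of its four sides.
- nose3 (a point): Middle of the tip of cell 3's nose, 50 mm from its origin along its x.
- cover: Loose grey dust cover, 350 g: upturned box 156 (x) by 202 (y) by 62 mm high, open below, walls 4 mm. Origin amid its lower edges. Starts on the charger, over the deck (4 mm play all round, origins in line, x along x either way round), resting on the clip posts, edges 24 mm above the bench. Pressed home: edges on the base plate, at 16 mm; it stays. Bench right of the charger (-y) is clear for it.
- handle (a point): Middle of the cover's handle bar: 16 mm (x) by 100 mm (along y) by 14 mm high, 95 mm above the cover's lower edges (bar top at 102 mm); 26 mm free below the bar.
- clip_near (a joint): The pair of clip posts at x = -56 mm of the charger: metres pushed down, 0 (up) to 0.012, 0.008 when the cover is home. Stiff: each pair gives way at about 4 N and stays where it is left.
- clip_far (a joint): The pair of clip posts at x = 58 mm of the charger: metres pushed down, 0 (up) to 0.012, 0.008 when the cover is home. Stiff: each pair gives way at about 4 N and stays where it is left.
- start (a joint): Round black start button: metres pressed, 0 to 0.006; springs back; 5 N presses it fully.
- start_top (a point): Middle of the top of the start button, 32 mm across, on the charger's base plate at its +y end (137 mm from the charger's origin), about 38 mm above the bench.
- offcut: Not part of the job, leave alone: reddish sandstone offcut, 75 x 55 x 40 mm, lying among the cells.
- chisel: Not part of the job, leave alone: dark steel stone chisel 230 mm long lying to the left.
- rubbing_block: Not part of the job, leave alone: dark grey stone block 110 x 45 x 30 mm beyond the charger.
- tin: Not part of the job, leave alone: open round metal cup, 80 mm across and 100 mm high, at the right.
Mind the look-alikes: they are no part of the job. Leave any purple look-alike of the cell2 alone.

How it is judged:
By the outcome, as a careful person would: the job done as asked, in the order asked, and still so for the second after the job is handed in, with the robot touching nothing.
Of cell1, cell2, cell3 only 2 to 3 are there at a start; the rules pass over those that are not, and their reading is None.
At some moment in a run one of cell1, cell2, cell3 may be knocked a few centimetres aside while the robot is not near it.
Once in a run the grip may slacken for a moment while it holds something.
It also fails if it takes over 210 s, if anything falls off the work surface, if the arm or the gripper's body presses on something with over 40 N, if the wrist force passes 120 N, or if a joint passes its speed limit or range.

## Working session

There is one attempt and no reset: what is moved stays moved. The work goes in short steps, Python scripts to look and compute and a shell command to move; the robot and the scene stay as the last step left them, time stands still between calls to the robot, and variables do not carry over. Pictures are saved under pics/ and viewed, at most 14 in all, crops included, and the job is handed in when it is done.

```bash
ls; mkdir -p pics; python3 - <<'E'
from plant import manip
import cv2,numpy as np
s=manip.state();print(s, manip.grip_point_offset)
for n in("top","side"):
    p,d=manip.grab_frame(n);cv2.imwrite(f"pics/{n}0.png",p[:,:,::-1]);np.savez(f"pics/{n}0.npz",p=p,d=d)
    print(manip.camera_model(n))
E
```

```text
pics
{'time': 0.0, 'joint_pos': array([-1.42298503e+00,  5.33601396e-02,  1.61432236e+00,  1.41150231e-05,
        1.47597512e+00, -1.18972088e-01]), 'joint_vel': array([-0.00076044,  0.00161472,  0.00171454, -0.00053986, -0.00056386,
        0.00073455]), 'joint_efforts': array([ 1.03084225e-03, -3.93681479e+01, -3.70174527e+01, -6.69498445e-05,
        7.09206535e-03, -2.36361177e-05]), 'tool_pos': array([ 0.16469665, -0.60225868,  0.23004404]), 'tool_rot': array([-1.03247544e-03,  9.91116073e-01,  1.32995725e-01, -7.86307622e-06]), 'contact_force': array([ 0.35156324, -0.05897503,  0.29362479]), 'ft_torque': array([-0.0200662 , -0.01018719, -0.06050952]), 'grasp_force': 0.0, 'gripper_width': 1.000932778189669} 0.0187
{'mtx': array([[438.36820949,   0.        , 279.8023283 ],
       [  0.        , 438.36820949, 210.66720243],
       [  0.        ,   0.        ,   1.        ]]), 'world_to_cam': array([[ 0.02828571, -0.99949538, -0.01445355,  0.0038567 ],
       [-0.99760906, -0.02731431, -0.06348298,  0.55638387],
       [ 0.06305616,  0.01621466, -0.99787825,  1.54298551],
       [ 0.        ,  0.        ,  0.        ,  1.        ]])}
{'mtx': array([[406.50861543,   0.        , 277.0075471 ],
       [  0.        , 406.50861543, 210.3559089 ],
       [  0.        ,   0.        ,   1.        ]]), 'world_to_cam': array([[-0.99344058, -0.11345066, -0.01430972,  0.56738076],
       [-0.06699905,  0.67890568, -0.73116223,  0.10324572],
       [ 0.09266579, -0.72540749, -0.68205354,  1.0626857 ],
       [ 0.        ,  0.        ,  0.        ,  1.        ]])}
```

View pics/top0.png

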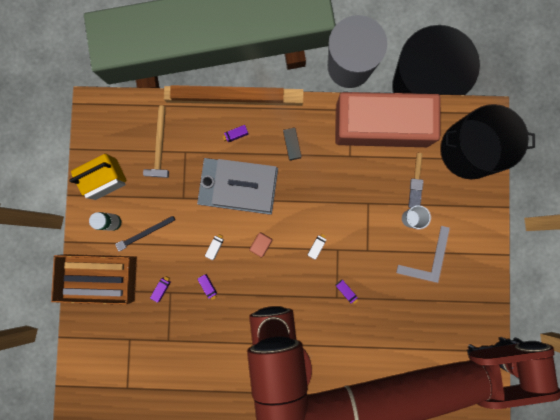

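View pics/side0.png

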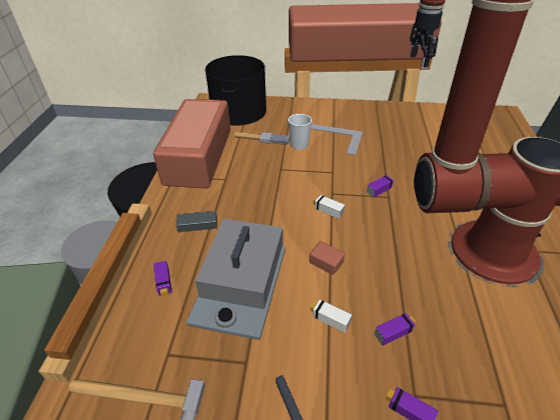

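Top view: white cells at about (214,248) and (317,247), charger with handle at (243,184), button at (207,182). The purple bars are decoys. The side view shows the same two white cells, at (331,316) and (329,206), with their bands at the upper-left ends.

```bash
cat > h.py <<'E'
from plant import manip
import cv2,numpy as np
def cloud(n,save=None,old=None):
    if old: z=np.load(old);p,d=z['p'],z['d']
    else: p,d=manip.grab_frame(n)
    if save: cv2.imwrite(save,p[:,:,::-1])
    m=manip.camera_model(n);K=m['mtx'];T=np.linalg.inv(m['world_to_cam'])
    v,u=np.mgrid[:420,:560]
    c=np.stack([(u-K[0,2])/K[0,0]*d,(v-K[1,2])/K[1,1]*d,d],-1)
    w=c@T[:3,:3].T+T[:3,3]; w[d<=0]=np.nan
    return p,w
def rect(w,mask):
    pts=(w[mask][:,:2]*1000).astype(np.float32)
    if len(pts)<5: return None
    (c,s,a)=cv2.minAreaRect(pts); 
    if s[0]<s[1]: s=(s[1],s[0]); a-=90
    return np.round(c,1),np.round(s,1),round((a+90)%180-90,1),len(pts),np.round(w[mask][:,2].mean()*1000,1)
def blobs(mask,mn=20):
    n,l,st,ce=cv2.connectedComponentsWithStats(mask.astype(np.uint8))
    return [(l==i,ce[i]) for i in range(1,n) if st[i,4]>=mn]
def white(p):
    q=p.astype(int); return (q.min(-1)>140)&(q.max(-1)-q.min(-1)<40)
E
python3 - <<'E'
from h import *
for n in("top","side"):
    p,w=cloud(n,old=f"pics/{n}0.npz"); z=w[...,2]
    print(n)
    reg=(w[...,0]>.35)&(w[...,0]<.8)&(w[...,1]>-.25)&(w[...,1]<.35)
    for nm,a,b in(("handle",.115,.14),("covertop",.078,.095),("plate",.010,.022),("btn",.03,.045)):
        for m,ce in blobs(reg&(z>a)&(z<b),25): print(nm,ce.round(),rect(w,m))
    for m,ce in blobs(white(p)&(z>.022)&(z<.045)&(abs(w[...,1])<.4),15): print("white",ce.round(),rect(w,m))
    q=p.astype(int)
    # brass
    for m,ce in blobs((q[...,0]-q[...,2]>60)&(q[...,1]-q[...,2]>35)&(z>.016)&(z<.05)&reg,3): print("brass",ce.round(),np.nanmedian(w[m],0).round(3))
E
```

```text
top
handle [242. 183.] (array([637.7, 144.7]), array([98. , 16.2]), 84.2, 152, np.float64(126.0))
covertop [243. 185.] (array([638. , 145.9]), array([202.6, 156.5]), 84.0, 2505, np.float64(86.4))
plate [209. 167.] (array([703. , 278.5]), array([71.6, 50.7]), -5.8, 226, np.float64(16.4))
plate [205. 196.] (array([605. , 286.9]), array([75.8, 60.2]), -1.8, 247, np.float64(16.4))
plate [249. 210.] (array([555.2, 129.5]), array([158.7,   9.7]), 85.8, 80, np.float64(16.3))
btn [293. 150.] (array([773.7, -22.3]), array([55.4, 44.7]), 11.2, 112, np.float64(33.3))
btn [206. 181.] (array([651.8, 280.5]), array([38.8, 33.3]), 29.0, 74, np.float64(36.8))
btn [260. 244.] (array([435.3,  84.7]), array([74.9, 55.2]), -28.9, 298, np.float64(39.4))
btn [317. 247.] (array([ 432.4, -112.8]), array([81.7, 31.7]), -28.7, 164, np.float64(33.8))
btn [213. 247.] (array([421.1, 249.2]), array([83.1, 30.6]), -24.1, 155, np.float64(33.6))
white [218. 238.] (array([452.3, 232.8]), array([27.2,  6.4]), 65.8, 18, np.float64(31.3))
white [322. 238.] (array([ 464. , -130.1]), array([28.2,  6.7]), 65.4, 17, np.floa
[... 1367 characters left out ...]
ay([434.6,  87.7]), array([74.8, 55.5]), -28.0, 524, np.float64(37.2))
btn [235. 298.] (array([634.9, 244.1]), array([169.2,  62.4]), 16.8, 265, np.float64(37.7))
btn [333. 312.] (array([418.2, 252.4]), array([77.8, 31.5]), -24.7, 233, np.float64(31.0))
btn [225. 314.] (array([653.2, 284. ]), array([31.4, 29.5]), 8.9, 152, np.float64(35.5))
white [331. 204.] (array([ 426.4, -107.1]), array([68.7, 33.6]), -26.5, 188, np.float64(29.7))
white [317. 305.] (array([453.9, 236.6]), array([32.5,  7.4]), 68.4, 32, np.float64(29.0))
white [335. 314.] (array([413.3, 254.1]), array([67.5, 33.5]), -24.3, 409, np.float64(29.7))
brass [315. 199.] [ 0.474 -0.133  0.021]
brass [313. 305.] [0.462 0.234 0.022]
```

```bash
python3 - <<'E'
import cv2
a=cv2.imread('pics/top0.png')[140:300,180:360]; cv2.imwrite('pics/crop0.png',cv2.resize(a,None,fx=4,fy=3.7,interpolation=cv2.INTER_NEAREST)[:, :])
E
```

```text
(no output)
```

View pics/crop0.png

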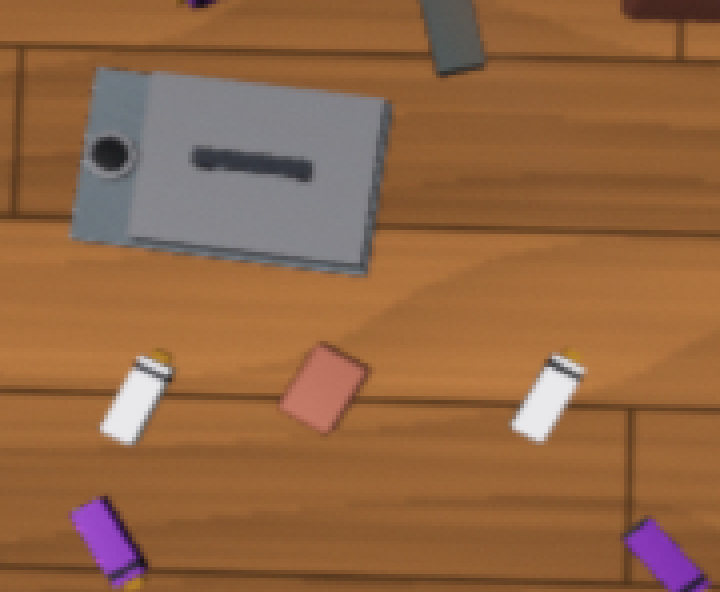

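Nose ends point up in the image, towards +x. Charger origin is about (0.638, 0.146) with yaw −6°, and the button position checks out. I'll go to the handle first.

```bash
cat > go.py <<'E'
import sys,numpy as np
from plant import manip
from scipy.spatial.transform import Rotation as R
s=manip.state();q=s['tool_rot'];M=R.from_quat([q[1],q[2],q[3],q[0]]).as_matrix()
yaw=np.degrees(np.arctan2(M[1,0],M[0,0]))
print('t',round(s['time'],2),'tcp',(s['tool_pos']*1000).round(1),'yaw',yaw.round(2),'tilt',M[:2,2].round(3),'F',s['contact_force'].round(1),'w',round(85*s['gripper_width'],1),'g',round(s['grasp_force'],1))
a=[float(v) for v in sys.argv[1:]]
if len(a)>=3:
    d=M.T@(np.array(a[:3])/1000-s['tool_pos'])*100; print('tool shift cm',d.round(2))
    if len(a)>3: t=(a[3]-yaw+180)%360-180; print('turn',round(-np.radians(t),3))
E
python3 -m crank '[{"x":3.27,"y":-2.98},{"x":3.27,"y":-2.98},{"x":3.27,"y":-2.98},{"x":3.27,"y":-2.98},{"x":3.27,"y":-2.98}]' 100
python3 -m crank '[{"x":3.27,"y":-2.98},{"x":3.27,"y":-2.98},{"x":3.27,"y":-2.98},{"x":3.27,"y":-2.98},{"x":3.27,"y":-2.98}]'
python3 -m crank '[{"x":3.27,"y":-2.98},{"x":3.27,"y":-2.98},{"x":3.27,"y":-2.98},{"x":3.27,"y":-2.98},{"x":3.27,"y":-2.98}]'
python3 -m crank '[{"x":3.27,"y":-2.98},{"x":3.27,"y":-2.98},{"x":3.27,"y":-2.98},{"x":3.27,"y":-2.98},{"x":3.27,"y":-2.98}]'
python3 -m crank '[{"turn":-0.12},{"turn":-0.12},{"turn":-0.12},{"turn":-0.12},{"turn":-0.12}]'
python3 -m crank '[{"turn":-0.12},{"turn":-0.12},{"turn":-0.12},{"turn":-0.12},{"turn":-0.12}]'
python3 -m crank '[{}]'
python3 go.py 637.5 146 103 84
```

```text
t 0.1 tcp [ 164.7 -602.3  230.2] yaw 15.29 tilt [-0.     0.002] F [ 0.5 -0.6 -0.1] w 85.2 g 0.0
tool shift cm [ 65.33 -59.7   12.84]
turn -1.199schema error: expected keys x, y, z, turn
schema error: expected keys x, y, z, turn
schema error: expected keys x, y, z, turn
schema error: expected keys x, y, z, turn
schema error: expected keys x, y, z, turn
schema error: expected keys x, y, z, turn
schema error: expected keys x, y, z, turn
```

All keys are required in each row.

```bash

python3 -m crank '[{"x":3.27,"y":-2.98,"z":0,"turn":0},{"x":3.27,"y":-2.98,"z":0,"turn":0},{"x":3.27,"y":-2.98,"z":0,"turn":0},{"x":3.27,"y":-2.98,"z":0,"turn":0},{"x":3.27,"y":-2.98,"z":0,"turn":0}]' 100
python3 -m crank '[{"x":3.27,"y":-2.98,"z":0,"turn":0},{"x":3.27,"y":-2.98,"z":0,"turn":0},{"x":3.27,"y":-2.98,"z":0,"turn":0},{"x":3.27,"y":-2.98,"z":0,"turn":0},{"x":3.27,"y":-2.98,"z":0,"turn":0}]'
python3 -m crank '[{"x":3.27,"y":-2.98,"z":0,"turn":0},{"x":3.27,"y":-2.98,"z":0,"turn":0},{"x":3.27,"y":-2.98,"z":0,"turn":0},{"x":3.27,"y":-2.98,"z":0,"turn":0},{"x":3.27,"y":-2.98,"z":0,"turn":0}]'
python3 -m crank '[{"x":3.27,"y":-2.98,"z":0,"turn":0},{"x":3.27,"y":-2.98,"z":0,"turn":0},{"x":3.27,"y":-2.98,"z":0,"turn":0},{"x":3.27,"y":-2.98,"z":0,"turn":0},{"x":3.27,"y":-2.98,"z":0,"turn":0}]'
python3 -m crank '[{"x":0,"y":0,"z":0,"turn":-0.12},{"x":0,"y":0,"z":0,"turn":-0.12},{"x":0,"y":0,"z":0,"turn":-0.12},{"x":0,"y":0,"z":0,"turn":-0.12},{"x":0,"y":0,"z":0,"turn":-0.12}]'
python3 -m crank '[{"x":0,"y":0,"z":0,"turn":-0.12},{"x":0,"y":0,"z":0,"turn":-0.12},{"x":0,"y":0,"z":0,"turn":-0.12},{"x":0,"y":0,"z":0,"turn":-0.12},{"x":0,"y":0,"z":0,"turn":-0.12}]'
python3 -m crank '[{"x":0,"y":0,"z":0,"turn":0}]'
python3 go.py 637.5 146 103 84
```

```text
time: 0.6
tool_pos: [0.2837, -0.4142, 0.2307]
tool_rot: [-0.0, 0.991, 0.133, -0.0]
contact_force: [0.0, 0.1, 0.2]
gripper_width: 1.002
grasp_force: 0.0
time: 1.1
tool_pos: [0.4021, -0.2274, 0.231]
tool_rot: [-0.0, 0.991, 0.133, -0.0]
contact_force: [1.4, 0.4, -0.5]
gripper_width: 1.002
grasp_force: 0.0
time: 1.6
tool_pos: [0.5205, -0.0405, 0.2309]
tool_rot: [-0.0, 0.991, 0.133, -0.0]
contact_force: [1.0, -0.5, -0.3]
gripper_width: 0.998
grasp_force: 0.0
time: 2.1
tool_pos: [0.6389, 0.1462, 0.2306]
tool_rot: [0.0, 0.991, 0.133, -0.001]
contact_force: [0.6, -0.7, -0.3]
gripper_width: 1.002
grasp_force: 0.0
time: 2.6
tool_pos: [0.6382, 0.1445, 0.2305]
tool_rot: [-0.0, 0.906, 0.422, -0.001]
contact_force: [-0.4, 0.8, -0.0]
gripper_width: 0.997
grasp_force: 0.0
time: 3.1
tool_pos: [0.6381, 0.1444, 0.2305]
tool_rot: [-0.0, 0.741, 0.671, -0.001]
contact_force: [0.9, 0.8, 1.0]
gripper_width: 1.001
grasp_force: 0.0
time: 3.2
tool_pos: [0.6382, 0.1444, 0.2306]
tool_rot: [-0.0, 0.743, 0.669, -0.0]
contact_force: [0.6, -0.2, 0.3]
gripper_width: 0.999
grasp_force: 0.0
t 3.2 tcp [638.2 144.4 230.6] yaw 84.03 tilt [-0.001 -0.   ] F [ 0.6 -0.2  0.3] w 84.9 g 0.0
tool shift cm [ 0.15 -0.07 12.76]
turn 0.0
```

```bash

python3 -m crank '[{"x":0.1,"y":0,"z":3,"turn":0},{"x":0,"y":0,"z":3,"turn":0},{"x":0,"y":0,"z":3,"turn":0},{"x":0,"y":0,"z":2.2,"turn":0},{"x":0,"y":0,"z":1.5,"turn":0}]' 100 | tail -4
python3 -m crank '[{"x":0,"y":0,"z":0,"turn":0},{"x":0,"y":0,"z":0,"turn":0},{"x":0,"y":0,"z":0,"turn":0},{"x":0,"y":0,"z":0,"turn":0},{"x":0,"y":0,"z":0,"turn":0}]' 0
python3 -m crank '[{"x":0,"y":0,"z":0,"turn":0},{"x":0,"y":0,"z":0,"turn":0},{"x":0,"y":0,"z":0,"turn":0},{"x":0,"y":0,"z":0,"turn":0},{"x":0,"y":0,"z":0,"turn":0}]'
python3 -m crank '[{"x":0,"y":0,"z":-1,"turn":0},{"x":0,"y":0,"z":-1,"turn":0},{"x":0,"y":0,"z":-1.5,"turn":0},{"x":0,"y":0,"z":-1.5,"turn":0},{"x":0,"y":0,"z":-2,"turn":0}]'
python3 go.py 630 -180 190 84
```

```text
tool_rot: [-0.001, 0.744, 0.669, -0.001]
contact_force: [0.4, 0.5, -0.1]
gripper_width: 0.995
grasp_force: 0.0
time: 4.2
tool_pos: [0.6392, 0.1456, 0.1057]
tool_rot: [0.0, 0.743, 0.669, 0.001]
contact_force: [-1.3, 0.7, 2.5]
gripper_width: 0.17
grasp_force: 62.8
time: 4.7
tool_pos: [0.6392, 0.1456, 0.1048]
tool_rot: [0.0, 0.743, 0.669, 0.001]
contact_force: [0.4, 0.4, 3.6]
gripper_width: 0.172
grasp_force: 62.9
time: 5.2
tool_pos: [0.6381, 0.1454, 0.175]
tool_rot: [-0.0, 0.743, 0.669, -0.001]
contact_force: [0.8, 0.1, -4.2]
gripper_width: 0.172
grasp_force: 61.8
t 5.2 tcp [638.1 145.4 175. ] yaw 84.04 tilt [-0.001 -0.   ] F [ 0.8  0.1 -4.2] w 14.6 g 61.8
tool shift cm [-32.45   2.57  -1.5 ]
turn 0.001
```

```bash

python3 -m crank '[{"x":0,"y":0,"z":-1.5,"turn":0},{"x":0,"y":0,"z":-1.5,"turn":0},{"x":-2,"y":0,"z":0,"turn":0},{"x":-3,"y":0.3,"z":0,"turn":0},{"x":-3.5,"y":0.3,"z":0,"turn":0}]' | tail -4
python3 -m crank '[{"x":-3.5,"y":0.3,"z":0,"turn":0},{"x":-3.5,"y":0.3,"z":0,"turn":0},{"x":-3.5,"y":0.4,"z":0,"turn":0},{"x":-3.5,"y":0.4,"z":0,"turn":0},{"x":-3.5,"y":0.3,"z":0,"turn":0}]' | tail -4
python3 -m crank '[{"x":-3.5,"y":0.3,"z":0,"turn":0},{"x":-2.5,"y":0,"z":0,"turn":0},{"x":-0.5,"y":0,"z":0,"turn":0},{"x":0,"y":0,"z":0,"turn":0},{"x":0,"y":0,"z":0,"turn":0}]' | tail -4
python3 go.py 630 -180 83 84
```

```text
tool_rot: [0.0, 0.742, 0.67, 0.0]
contact_force: [0.4, -1.1, -3.0]
gripper_width: 0.17
grasp_force: 61.9
tool_rot: [0.0, 0.743, 0.669, 0.0]
contact_force: [0.6, -0.1, -3.7]
gripper_width: 0.172
grasp_force: 61.9
tool_rot: [-0.0, 0.743, 0.67, 0.0]
contact_force: [-0.2, 0.2, -4.2]
gripper_width: 0.17
grasp_force: 61.9
t 6.7 tcp [ 630.8 -179.6  204.5] yaw 84.07 tilt [0.    0.001] F [-0.2  0.2 -4.2] w 14.4 g 61.9
tool shift cm [-0.05 -0.07 12.15]
turn 0.001
```

```bash

python3 -m crank '[{"x":0,"y":0,"z":3,"turn":0},{"x":0,"y":0,"z":3,"turn":0},{"x":0,"y":0,"z":3,"turn":0},{"x":0,"y":0,"z":2,"turn":0},{"x":0,"y":0,"z":0.7,"turn":0}]' | tail -4
python3 -m crank '[{"x":0,"y":0,"z":0.3,"turn":0},{"x":0,"y":0,"z":0.3,"turn":0},{"x":0,"y":0,"z":0,"turn":0}]'
python3 -m crank '[{"x":0,"y":0,"z":0,"turn":0},{"x":0,"y":0,"z":0,"turn":0},{"x":0,"y":0,"z":0,"turn":0},{"x":0,"y":0,"z":0,"turn":0},{"x":0,"y":0,"z":0,"turn":0}]' 100
python3 -m crank '[{"x":0,"y":0,"z":-2,"turn":0},{"x":0,"y":0,"z":-3,"turn":0},{"x":0,"y":0,"z":-4,"turn":0},{"x":0,"y":0,"z":-4,"turn":0},{"x":0,"y":0,"z":-2,"turn":0}]'
python3 go.py
cat > see.py <<'E'
import sys
from h import *
for n in("top","side"):
    p,w=cloud(n,f"pics/{n}{sys.argv[1]}.png"); z=w[...,2]; np.savez(f"pics/{n}{sys.argv[1]}.npz",w=w,p=p)
    print(n)
    for m,ce in blobs((z>.095)&(z<.113)&(w[...,0]>.5)&(w[...,0]<.75)&(w[...,1]<0)&(w[...,1]>-.3),25): print("handle",ce.round(),rect(w,m))
    wm=cv2.dilate(white(p).astype(np.uint8),np.ones((5,5)))>0
    for m,ce in blobs(wm&(z>.02)&(z<.045)&(w[...,0]<.56)&(abs(w[...,1])<.4),60): print("cell",ce.round(),rect(w,m))
    q=p.astype(int)
    for m,ce in blobs((q[...,0]-q[...,2]>60)&(q[...,1]-q[...,2]>35)&(z>.016)&(z<.035)&(abs(w[...,1])<.4)&(w[...,0]<.56),3): print("brass",ce.round(),np.nanmedian(w[m],0).round(3))
E
python3 see.py 1; python3 - <<'E'
import cv2
a=cv2.imread('pics/side1.png')[210:350,180:380]; cv2.imwrite('pics/crop1.png',cv2.resize(a,None,fx=4,fy=4,interpolation=cv2.INTER_CUBIC))
E
```

```text
tool_rot: [-0.003, 0.742, 0.67, -0.001]
contact_force: [-0.1, -0.3, -3.1]
gripper_width: 0.174
grasp_force: 61.9
time: 7.5
tool_pos: [0.6316, -0.1805, 0.0827]
tool_rot: [0.001, 0.743, 0.67, 0.0]
contact_force: [-0.3, 0.5, -2.8]
gripper_width: 0.172
grasp_force: 61.8
time: 8.0
tool_pos: [0.6309, -0.1806, 0.0817]
tool_rot: [0.0, 0.743, 0.669, 0.0]
contact_force: [0.1, -0.3, -1.0]
gripper_width: 0.991
grasp_force: 0.0
time: 8.5
tool_pos: [0.6322, -0.1811, 0.2365]
tool_rot: [0.003, 0.743, 0.669, 0.001]
contact_force: [0.5, -0.2, 0.8]
gripper_width: 1.002
grasp_force: 0.0
t 8.5 tcp [ 632.2 -181.1  236.5] yaw 84.04 tilt [ 0.006 -0.003] F [ 0.5 -0.2  0.8] w 85.1 g 0.0
top
handle [338. 188.] (array([ 631.4, -174.8]), array([23.4, 15.8]), 82.1, 34, np.float64(101.8))
cell [214. 247.] (array([423.6, 247.9]), array([89.5, 32.9]), -24.2, 230, np.float64(31.8))
brass [219. 236.] [0.46  0.231 0.025]
brass [213. 297.] [0.246 0.245 0.024]
brass [355. 301.] [ 0.247 -0.249  0.025]
side
handle [263. 166.] (array([ 630.7, -178.6]), array([102.6,  17.6]), 83.7, 127, np.float64(99.4))
cell [330. 204.] (array([ 435.2, -112.1]), array([92.1, 36.4]), -28.3, 286, np.float64(28.5))
cell [332. 313.] (array([422.7, 250.2]), array([89.7, 34. ]), -25.4, 555, np.float64(29.0))
brass [315. 199.] [ 0.474 -0.134  0.02 ]
brass [313. 305.] [0.462 0.233 0.022]
brass [413. 319.] [0.243 0.247 0.023]
```

View pics/top1.png

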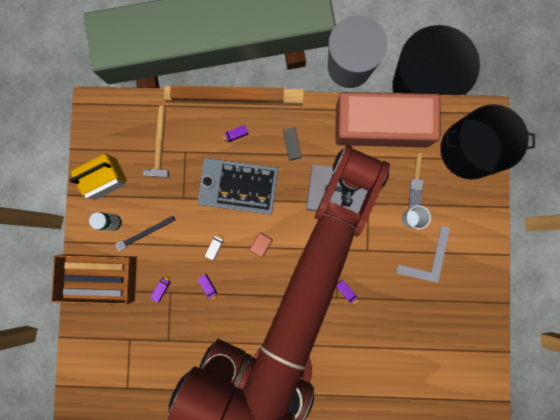

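View pics/crop1.png

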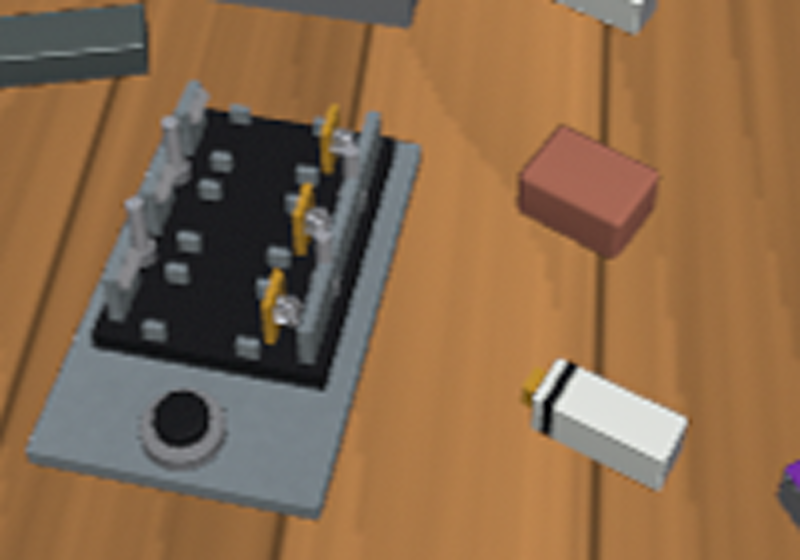

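The cover is set aside at about (631,−179). The open charger shows three bays with brass spring plates on the robot side; the cells are unmoved. I'll refine the charger pose from the plate and deck outlines and the springs.

```bash
python3 - <<'E'
from h import *
yaw=np.radians(-6.05);ex=np.array([np.cos(yaw),np.sin(yaw)]);ey=np.array([-np.sin(yaw),np.cos(yaw)]);o=np.array([.6379,.1462])
for n in("top","side"):
    f=np.load(f"pics/{n}1.npz");p,w=f['p'],f['w'];q=p.astype(int);z=w[...,2]
    L=np.stack([(w[...,:2]-o)@ex,(w[...,:2]-o)@ey],-1)*1000
    reg=(abs(L[...,0])<100)&(L[...,1]>-120)&(L[...,1]<180)
    print(n,"plate",rect(w,reg&(z>.010)&(z<.06)),"all",rect(w,reg&(z>.010)))
    m=reg&(q[...,0]-q[...,2]>60)&(q[...,1]-q[...,2]>35)&(z>.04)
    for b,c in blobs(m,4): print("brass",L[b].mean(0).round(1),L[b].min(0).round(1),L[b].max(0).round(1),(z[b].max()*1000).round(1))
    for b,c in blobs(reg&(z>.074)&(z<.09),2): print("post",L[b].mean(0).round(1),b.sum())
    b=reg&(z>.03)&(q.max(-1)<45)&(L[...,1]>110); print("button",L[b].mean(0).round(1),(np.median(z[b])*1000).round(1))
E
```

```text
top plate (array([642.4, 175.5]), array([270.3, 170.5]), 83.7, 3250, np.float64(26.3)) all (array([642.4, 175.5]), array([270.3, 170.5]), 83.7, 3491, np.float64(29.2))
brass [-33.7  62.7] [-35.5  51.5] [-31.   74.4] 73.8
brass [-33.5  -1.1] [-35.7 -13.1] [-30.6  11.8] 71.9
brass [-34.1 -67. ] [-36.2 -79.2] [-30.7 -54.7] 72.6
post [59.  31.6] 4
post [ 58.5 -34. ] 7
post [-54.4  31.8] 8
post [-55.7 -33.7] 7
button [  2.8 132.9] 38.3
side plate (array([641.3, 178.1]), array([270.6, 170.3]), 83.8, 6166, np.float64(25.4)) all (array([641.3, 178.1]), array([270.6, 170.3]), 83.8, 6574, np.float64(28.0))
brass [-34.4 -62. ] [-37.  -85.1] [-24.5 -50.4] 68.2
brass [-34.1   5.3] [-36.9 -16.8] [-24.1  16. ] 68.4
brass [-34.   71.1] [-36.6  47.4] [-24.2  81.5] 69.1
post [ 57.6 -31.4] 14
post [-55.8 -31.2] 14
post [57.5 35.1] 15
post [-55.3  35.3] 15
button [ -0.  140.5] 36.0
```

```bash

python3 -m crank '[{"x":3.4,"y":-2.14,"z":0,"turn":0},{"x":3.4,"y":-2.14,"z":0,"turn":0},{"x":3.4,"y":-2.14,"z":0,"turn":0},{"x":3.4,"y":-2.14,"z":0,"turn":0},{"x":3.4,"y":-2.14,"z":0,"turn":0}]' | tail -4
python3 -m crank '[{"x":3.4,"y":-2.14,"z":0,"turn":0},{"x":3.4,"y":-2.14,"z":0,"turn":0},{"x":3.4,"y":-2.14,"z":0,"turn":0},{"x":3.4,"y":-2.14,"z":0,"turn":0},{"x":3.4,"y":-2.14,"z":0,"turn":0}]' | tail -1
python3 -m crank '[{"x":3.4,"y":-2.14,"z":0,"turn":0},{"x":3.4,"y":-2.14,"z":0,"turn":0},{"x":0,"y":0,"z":0,"turn":-0.125},{"x":0,"y":0,"z":0,"turn":-0.125},{"x":0,"y":0,"z":0,"turn":-0.125}]' | tail -1
python3 -m crank '[{"x":0,"y":0,"z":0,"turn":-0.125},{"x":0,"y":0,"z":0,"turn":-0.125},{"x":0,"y":0,"z":0,"turn":-0.125},{"x":0,"y":0,"z":0,"turn":-0.125},{"x":0,"y":0,"z":0,"turn":-0.125}]' | tail -1
python3 -m crank '[{"x":0,"y":0,"z":0,"turn":-0.125},{"x":0,"y":0,"z":0,"turn":-0.125},{"x":0,"y":0,"z":0,"turn":0}]' | tail -1
python3 go.py 419 251 10 155.4
python3 see.py 2
```

```text
tool_rot: [-0.001, 0.743, 0.669, -0.001]
contact_force: [0.0, 0.4, 0.3]
gripper_width: 1.001
grasp_force: 0.0
grasp_force: 0.0
grasp_force: 0.0
grasp_force: 0.0
grasp_force: 0.0
t 10.9 tcp [416.9 251.7 229.5] yaw 155.65 tilt [-0.003 -0.001] F [ 1.3 -0.4  0.2] w 85.2 g 0.0
tool shift cm [-0.26  0.07 21.95]
turn 0.004
top
handle [339. 189.] (array([ 631.2, -180.8]), array([99.2, 16.4]), 84.6, 144, np.float64(102.3))
cell [215. 243.] (array([435. , 242.7]), array([63.8, 32.3]), -23.0, 157, np.float64(31.4))
cell [317. 246.] (array([ 436. , -114.8]), array([89.9, 32.3]), -27.6, 225, np.float64(32.2))
brass [219. 236.] [0.46  0.232 0.023]
brass [322. 235.] [ 0.474 -0.132  0.024]
brass [355. 302.] [ 0.245 -0.251  0.025]
side
handle [263. 166.] (array([ 630.3, -178.4]), array([101.2,  16.5]), 84.4, 126, np.float64(99.6))
cell [322. 201.] (array([ 450.1, -117.6]), array([60.1, 32.1]), -30.4, 120, np.float64(27.6))
cell [332. 313.] (array([422.5, 250. ]), array([89.1, 33.3]), -25.4, 554, np.float64(29.0))
brass [315. 199.] [ 0.474 -0.132  0.023]
brass [344. 256.] [0.392 0.086 0.026]
brass [313. 305.] [0.462 0.234 0.022]
brass [413. 319.] [0.243 0.248 0.022]
```

```bash

python3 -m crank '[{"x":-0.25,"y":0.1,"z":4.5,"turn":0},{"x":0,"y":0,"z":4.5,"turn":0},{"x":0,"y":0,"z":4.5,"turn":0},{"x":0,"y":0,"z":4,"turn":0},{"x":0,"y":0,"z":2.5,"turn":0}]' | tail -4
python3 -m crank '[{"x":0,"y":0,"z":1.3,"turn":0},{"x":0,"y":0,"z":1,"turn":0},{"x":0,"y":0,"z":0,"turn":0}]' | tail -5
python3 -m crank '[{"x":0,"y":0,"z":0,"turn":0},{"x":0,"y":0,"z":0,"turn":0},{"x":0,"y":0,"z":0,"turn":0},{"x":0,"y":0,"z":0,"turn":0},{"x":0,"y":0,"z":0,"turn":0}]' 0
python3 go.py
python3 -m crank '[{"x":0,"y":0,"z":-1,"turn":0},{"x":0,"y":0,"z":-2,"turn":0},{"x":0,"y":0,"z":-3,"turn":0},{"x":0,"y":0,"z":-3,"turn":0},{"x":0,"y":0,"z":-3,"turn":0}]' | tail -4
python3 go.py
```

```text
tool_rot: [-0.002, 0.212, 0.977, -0.002]
contact_force: [0.0, -0.6, 0.1]
gripper_width: 0.997
grasp_force: 0.0
tool_pos: [0.4201, 0.2517, 0.0078]
tool_rot: [-0.0, 0.211, 0.977, -0.0]
contact_force: [-0.5, -0.3, -0.2]
gripper_width: 1.003
grasp_force: 0.0
time: 12.3
tool_pos: [0.4213, 0.2522, 0.0095]
tool_rot: [0.001, 0.211, 0.978, 0.001]
contact_force: [-0.1, -0.4, 4.6]
gripper_width: 0.362
grasp_force: 61.5
t 12.3 tcp [421.3 252.2   9.5] yaw 155.66 tilt [0.002 0.001] F [-0.1 -0.4  4.6] w 30.8 g 61.5
tool_rot: [-0.001, 0.211, 0.978, -0.0]
contact_force: [0.8, -0.5, -1.8]
gripper_width: 0.358
grasp_force: 60.8
t 12.8 tcp [419.6 251.6 129.2] yaw 155.66 tilt [-0.001 -0.   ] F [ 0.8 -0.5 -1.8] w 30.4 g 60.8
```

```bash

python3 -m crank '[{"x":0,"y":0,"z":-0.6,"turn":-0.106},{"x":0,"y":0,"z":0,"turn":-0.106},{"x":0,"y":0,"z":0,"turn":-0.105},{"x":0,"y":0,"z":0,"turn":0}]' | tail -1
python3 go.py 652 211.6 120 173.8
```

```text
grasp_force: 60.8
t 13.2 tcp [419.9 251.7 134.3] yaw 173.81 tilt [-0.001 -0.   ] F [ 1.2  0.  -2.6] w 31.0 g 60.8
tool shift cm [-23.51  -1.48   1.42]
turn 0.0
```

```bash

python3 -m crank '[{"x":-3.9,"y":-0.25,"z":0,"turn":0},{"x":-3.9,"y":-0.25,"z":0,"turn":0},{"x":-3.9,"y":-0.25,"z":0,"turn":0},{"x":-3.9,"y":-0.25,"z":0,"turn":0},{"x":-3.9,"y":-0.25,"z":0,"turn":0}]' | tail -1
python3 -m crank '[{"x":-3.0,"y":-0.23,"z":0.7,"turn":0},{"x":-1,"y":0,"z":0.7,"turn":0},{"x":0,"y":0,"z":0,"turn":0},{"x":0,"y":0,"z":0,"turn":0}]' | tail -1
python3 go.py 652 211.6 72 173.8
python3 - <<'E'
from h import *
p,w=cloud("side","pics/side3.png");z=w[...,2]
m=white(p)&(z>.09)&(z<.18)&(w[...,0]>.58)&(w[...,0]<.75)&(w[...,1]>.1)
for b,c in blobs(m,10): print(c.round(),rect(w,b),(w[b].min(0)*1000).round(),(w[b].max(0)*1000).round())
q=p.astype(int)
for b,c in blobs((q[...,0]-q[...,2]>60)&(q[...,1]-q[...,2]>35)&(z>.1)&(z<.16)&(w[...,0]>.55)&(w[...,0]<.75)&(w[...,1]>.1),3): print("brass",c.round(),(w[b].mean(0)*1000).round(1),(w[b].max(0)*1000).round(1))
cv2.imwrite('pics/crop3.png',cv2.resize(p[180:320,170:330,::-1],None,fx=4,fy=4,interpolation=cv2.INTER_CUBIC))
E
```

```text
grasp_force: 60.8
grasp_force: 60.8
t 14.1 tcp [651.  212.  119.4] yaw 173.79 tilt [-0.003 -0.   ] F [-1.2 -0.3 -1.8] w 30.6 g 60.8
tool shift cm [-0.12 -0.03  4.74]
turn -0.0
[238. 264.] (array([628. , 215.6]), array([40.6, 37.6]), -83.4, 310, np.float64(134.6)) [610. 197. 107.] [648. 237. 164.]
[210. 265.] (array([691.3, 220.4]), array([14.8,  2.4]), -59.8, 14, np.float64(125.2)) [687. 214. 113.] [695. 227. 138.]
[218. 269.] (array([671.4, 226.9]), array([10.8,  3.6]), -1.0, 19, np.float64(116.9)) [666. 225. 111.] [677. 229. 124.]
brass [207. 261.] [697.9 214.9 126.8] [700.6 217.5 133.1]
```

View pics/crop3.png

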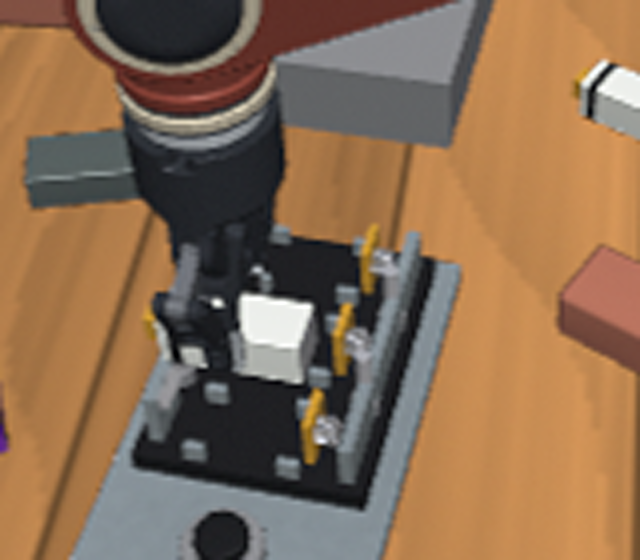

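```bash

python3 -m crank '[{"x":-0.1,"y":-0.03,"z":2,"turn":0},{"x":0,"y":0,"z":1.5,"turn":0},{"x":0,"y":0,"z":1,"turn":0},{"x":0,"y":0,"z":0.2,"turn":0},{"x":0,"y":0,"z":0,"turn":0}]' | tail -4
python3 go.py 652 211.6 72 173.8
python3 -m crank '[{"x":0.2,"y":0,"z":0,"turn":0},{"x":0.2,"y":0,"z":0,"turn":0},{"x":0.2,"y":0,"z":0,"turn":0},{"x":0,"y":0,"z":0,"turn":0}]' | tail -4
python3 go.py
python3 -m crank '[{"x":0.3,"y":0,"z":0,"turn":0},{"x":0.3,"y":0,"z":0,"turn":0},{"x":0,"y":0,"z":0,"turn":0},{"x":0,"y":0,"z":0,"turn":0}]' | tail -4
python3 go.py 637.3 213.2 72 173.8
```

```text
tool_rot: [0.001, 0.054, 0.999, -0.0]
contact_force: [-0.3, -1.2, 1.5]
gripper_width: 0.36
grasp_force: 62.0
t 14.65 tcp [653.6 211.6  74.3] yaw 173.84 tilt [ 0.001 -0.   ] F [-0.3 -1.2  1.5] w 30.6 g 62.0
tool shift cm [ 0.16 -0.01  0.23]
turn 0.001
tool_rot: [0.001, 0.054, 0.999, 0.0]
contact_force: [2.0, -0.3, 4.0]
gripper_width: 0.357
grasp_force: 62.1
t 15.05 tcp [648.  212.4  74.3] yaw 173.83 tilt [0.002 0.   ] F [ 2.  -0.3  4. ] w 30.3 g 62.1
tool_rot: [0.001, 0.054, 0.999, 0.0]
contact_force: [3.7, 0.3, 5.7]
gripper_width: 0.364
grasp_force: 62.4
t 15.45 tcp [642.4 213.   74.6] yaw 173.82 tilt [0.003 0.001] F [3.7 0.3 5.7] w 30.9 g 62.4
tool shift cm [ 0.51 -0.03  0.26]
turn 0.0
```

```bash
python3 - <<'E'
from h import *
yaw=np.radians(-6.2);ex=np.array([np.cos(yaw),np.sin(yaw)]);ey=np.array([-np.sin(yaw),np.cos(yaw)]);o=np.array([.6384,.1467])
p,w=cloud("side","pics/side4.png");z=w[...,2]
L=np.stack([(w[...,:2]-o)@ex,(w[...,:2]-o)@ey],-1)*1000
q=p.astype(int)
for b,c in blobs((q[...,0]-q[...,2]>60)&(q[...,1]-q[...,2]>35)&(z>.04)&(abs(L[...,0])<90),3): print("brass",c.round(),L[b].mean(0).round(1),L[b].min(0).round(1),(z[b].max()*1000).round(1))
for b,c in blobs(white(p)&(z>.055)&(abs(L[...,0])<60)&(L[...,1]>30),10): print("white",c.round(),L[b].min(0).round(1),L[b].max(0).round(1),z[b].min().round(3),z[b].max().round(3))
cv2.imwrite('pics/crop4.png',cv2.resize(p[210:310,190:300,::-1],None,fx=6,fy=6,interpolation=cv2.INTER_CUBIC))
E
```

```text
brass [262. 242.] [-34.6 -62.3] [-37.7 -85.6] 68.2
brass [255. 263.] [-34.8   5.4] [-37.6 -18.2] 69.4
brass [214. 273.] [44.9 67.2] [39.4 38.6] 87.9
brass [250. 291.] [-40.9  78.6] [-43.6  77.9] 60.0
white [222. 187.] [-49.3 112.8] [ -2.7 128.5] 0.375 0.39
white [228. 226.] [-40.6  69. ] [ 18.7 104.3] 0.267 0.275
white [230. 232.] [-29.6  89.5] [-6.3 99.8] 0.248 0.255
white [244. 277.] [-50.4  50.9] [-7.5 92.9] 0.055 0.143
white [217. 279.] [29.7 76.4] [38.4 84.4] 0.063 0.092
white [211. 278.] [49.7 68.5] [57.4 79.2] 0.059 0.067
white [224. 282.] [10.5 82.3] [20.7 85.1] 0.064 0.077
```

View pics/crop4.png

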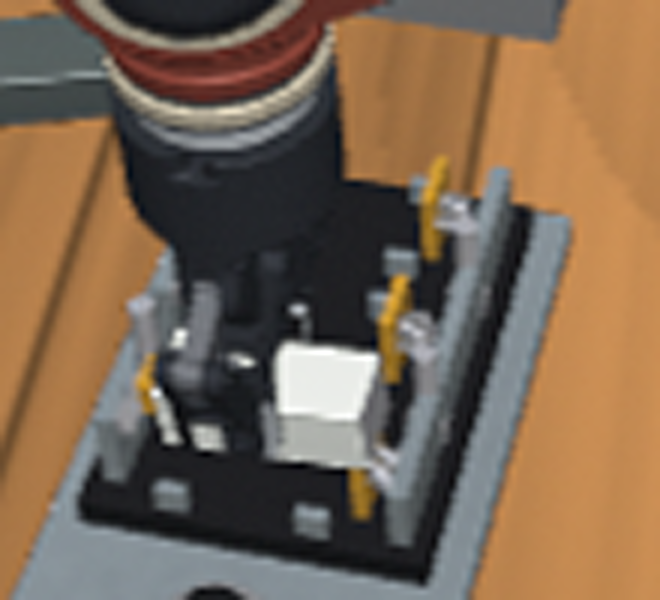

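```bash
python3 - <<'E'
from h import *
yaw=np.radians(-6.2);ex=np.array([np.cos(yaw),np.sin(yaw)]);ey=np.array([-np.sin(yaw),np.cos(yaw)]);o=np.array([.6384,.1467])
p,w=cloud("side");z=w[...,2]*1000
L=np.stack([(w[...,:2]-o)@ex,(w[...,:2]-o)@ey],-1)*1000
q=p.astype(int);wh=(q.min(-1)>120)&(q.max(-1)-q.min(-1)<40)
# top-face pixels
m=wh&(z>86)&(z<110)&(L[...,0]>-52)&(L[...,0]<45)&(L[...,1]>45)&(L[...,1]<82)
for a in range(-55,45,5):
    b=m&(L[...,0]>=a)&(L[...,0]<a+5)
    if b.sum(): print(a,b.sum(),np.median(z[b]).round(1),z[b].max().round(1),L[b][:,1].min().round(),L[b][:,1].max().round())
# end/side lower edge
s=wh&(L[...,0]>-60)&(L[...,0]<45)&(L[...,1]>75)&(L[...,1]<92)&(z<88)
for a in range(-60,45,5):
    b=s&(L[...,0]>=a)&(L[...,0]<a+5)
    if b.sum(): print('side',a,b.sum(),z[b].min().round(1),z[b].max().round(1))
E
```

```text
-45 27 98.0 99.8 55.0 82.0
-40 24 98.2 101.3 54.0 81.0
-35 25 97.6 99.1 52.0 82.0
-30 24 97.3 100.3 51.0 82.0
-25 21 96.8 98.9 53.0 82.0
-20 27 96.4 98.8 54.0 82.0
-15 20 96.4 98.8 48.0 78.0
-10 7 96.0 96.6 51.0 67.0
0 1 95.7 95.7 65.0 65.0
5 3 94.3 95.9 61.0 64.0
30 5 92.1 94.9 53.0 59.0
side -60 9 55.6 60.0
side -55 2 55.6 59.2
side -50 4 67.9 74.0
side -45 14 69.5 87.3
side -40 12 67.9 87.0
side -35 12 67.3 86.9
side -30 15 39.5 87.7
side -25 14 38.7 87.9
side -20 17 39.9 86.9
side -15 10 66.6 85.9
side 10 7 65.0 77.4
side 15 8 62.2 76.8
side 20 3 68.6 76.5
side 25 4 63.8 80.9
side 30 12 38.8 87.6
side 35 4 38.3 79.5
```

The picture and depth profile show the cell pitched about 4° nose-down: its flat end landed on the plate top. I'll lift it and move it farther forward. Lowering it so the catch tips the nose back up should put the flat end well in front of the plate.

```bash

python3 -m crank '[{"x":0,"y":0,"z":-1,"turn":0},{"x":0,"y":0,"z":-1,"turn":0},{"x":-0.9,"y":0,"z":0,"turn":0},{"x":-0.8,"y":0,"z":0,"turn":0},{"x":0,"y":0,"z":0,"turn":0}]' | tail -4
python3 go.py 658.5 211.1 65 173.8
python3 -m crank '[{"x":0,"y":0,"z":1,"turn":0},{"x":0,"y":0,"z":0.6,"turn":0},{"x":0,"y":0,"z":0.3,"turn":0},{"x":0,"y":0,"z":0.3,"turn":0},{"x":0,"y":0,"z":0,"turn":0}]' | tail -4
python3 go.py 658.5 211.1 65 173.8
```

```text
tool_rot: [-0.0, 0.054, 0.999, -0.0]
contact_force: [-0.3, -0.4, -1.6]
gripper_width: 0.36
grasp_force: 61.5
t 16.05 tcp [659.1 210.6  92.8] yaw 173.79 tilt [-0. -0.] F [-0.3 -0.4 -1.6] w 30.6 g 61.5
tool shift cm [0.07 0.05 2.78]
turn -0.0
tool_rot: [0.0, 0.054, 0.999, 0.0]
contact_force: [-3.4, -0.7, 2.4]
gripper_width: 0.364
grasp_force: 62.2
t 16.55 tcp [658.5 211.1  72.5] yaw 173.83 tilt [0. 0.] F [-3.4 -0.7  2.4] w 30.9 g 62.2
tool shift cm [ 0.   -0.    0.75]
turn 0.001
```

```bash

python3 -m crank '[{"x":0,"y":0,"z":0.2,"turn":0},{"x":0,"y":0,"z":0.2,"turn":0},{"x":0,"y":0,"z":0.2,"turn":0},{"x":0,"y":0,"z":0.2,"turn":0},{"x":0,"y":0,"z":0,"turn":0}]' | tail -4
python3 go.py 658.5 211.1 65 173.8
cat > cellz.py <<'E'
from h import *
import sys
Y=float(sys.argv[1])
yaw=np.radians(-6.2);ex=np.array([np.cos(yaw),np.sin(yaw)]);ey=np.array([-np.sin(yaw),np.cos(yaw)]);o=np.array([.6384,.1467])
p,w=cloud("side");z=w[...,2]*1000
L=np.stack([(w[...,:2]-o)@ex,(w[...,:2]-o)@ey],-1)*1000
q=p.astype(int);wh=(q.min(-1)>120)&(q.max(-1)-q.min(-1)<40)
m=wh&(z>45)&(z<115)&(L[...,0]>-55)&(L[...,0]<48)&(abs(L[...,1]-Y)<13)
for a in range(-55,48,6):
    b=m&(L[...,0]>=a)&(L[...,0]<a+6)
    if b.sum()>2: print(a+3,b.sum(),'top z',np.median(z[b]).round(1))
br=(q[...,0]-q[...,2]>60)&(q[...,1]-q[...,2]>35)&(z>35)&(abs(L[...,0])<90)
for b,c in blobs(br,3): print("brass",c.round(),L[b].mean(0).round(1),L[b].min(0).round(1),L[b].max(0).round(1),z[b].min().round(1),z[b].max().round(1))
E
python3 cellz.py 66
```

```text
tool_rot: [-0.001, 0.054, 0.999, -0.0]
contact_force: [-18.3, -1.6, 22.4]
gripper_width: 0.361
grasp_force: 66.0
t 17.05 tcp [657.6 211.6  68.3] yaw 173.84 tilt [-0.003  0.   ] F [-18.3  -1.6  22.4] w 30.7 g 66.0
tool shift cm [-0.1  -0.04  0.33]
turn 0.001
-52 5 top z 57.7
-46 8 top z 54.1
-40 16 top z 52.4
-34 3 top z 57.2
-28 25 top z 89.5
-22 24 top z 89.5
-16 26 top z 89.9
-10 27 top z 89.7
-4 22 top z 89.9
2 24 top z 89.8
8 9 top z 90.1
20 3 top z 91.3
brass [262. 243.] [-34.7 -61.5] [-37.4 -86.4] [-24.5 -50.7] 35.6 68.6
brass [255. 264.] [-34.6   5.4] [-37.6 -17.4] [-24.3  14.2] 35.7 67.7
brass [208. 274.] [58.1 72.2] [54.  61.5] [60.6 75.8] 66.6 83.0
brass [248. 285.] [-34.4  70.6] [-37.5  53.1] [-30.2  81.4] 36.4 69.3
```

The cell is level now and its flat end (about −31) is in front of the plate, 9 mm below the plate top. The body front is bearing on the catch. I'll relieve that slightly and push back.

```bash

python3 -m crank '[{"x":0.2,"y":0,"z":-0.1,"turn":0},{"x":0.2,"y":0,"z":-0.1,"turn":0},{"x":0.2,"y":0,"z":0,"turn":0},{"x":0.2,"y":0,"z":0,"turn":0},{"x":0,"y":0,"z":0,"turn":0}]' | tail -4
python3 go.py
python3 -m crank '[{"x":0.3,"y":0,"z":0,"turn":0},{"x":0.3,"y":0,"z":0,"turn":0},{"x":0.2,"y":0,"z":0,"turn":0},{"x":0,"y":0,"z":0,"turn":0}]' | tail -4
python3 go.py; python3 cellz.py 66
```

```text
tool_rot: [0.003, 0.054, 0.999, 0.001]
contact_force: [2.5, -0.5, 6.0]
gripper_width: 0.356
grasp_force: 63.7
t 17.6 tcp [652.9 212.   67.7] yaw 173.83 tilt [0.007 0.001] F [ 2.5 -0.5  6. ] w 30.2 g 63.7
tool_rot: [0.001, 0.054, 0.999, -0.0]
contact_force: [6.5, -0.7, -0.8]
gripper_width: 0.359
grasp_force: 62.9
t 18.0 tcp [642.8 212.4  64.9] yaw 173.83 tilt [ 0.002 -0.   ] F [ 6.5 -0.7 -0.8] w 30.5 g 62.9
-52 9 top z 55.4
-46 9 top z 85.9
-40 27 top z 86.7
-34 25 top z 86.8
-28 28 top z 86.4
-22 25 top z 86.6
-16 27 top z 86.7
-10 14 top z 86.8
32 7 top z 86.8
brass [247. 232.] [-40.6  59.5] [-41.4  56. ] [-39.5  61.8] 220.1 224.2
brass [262. 243.] [-34.7 -61.4] [-37.6 -89.6] [-23.5 -50.4] 35.5 67.6
brass [255. 264.] [-34.5   4.9] [-37.3 -19.6] [-23.8  14.5] 35.0 68.7
brass [214. 274.] [44.7 66.4] [39.3 38.2] [58.9 76. ] 43.2 82.5
brass [253. 286.] [-47.3  71.5] [-50.3  54. ] [-45.2  82.8] 36.0 76.9
```

Plate is pushed in about 13 mm, and the 6.5 N reading agrees. The cell is level, so I'll lower it straight down.

```bash

python3 -m crank '[{"x":0,"y":0,"z":0.5,"turn":0},{"x":0,"y":0,"z":0.5,"turn":0},{"x":0,"y":0,"z":0.5,"turn":0},{"x":0,"y":0,"z":0,"turn":0}]' | tail -4
python3 go.py
python3 -m crank '[{"x":0,"y":0,"z":0.4,"turn":0},{"x":0,"y":0,"z":0.4,"turn":0},{"x":0,"y":0,"z":0.3,"turn":0},{"x":0,"y":0,"z":0.1,"turn":0},{"x":0,"y":0,"z":0,"turn":0}]' | tail -4
python3 go.py; python3 cellz.py 66
```

```text
tool_rot: [0.0, 0.054, 0.999, -0.0]
contact_force: [6.7, -0.3, -4.0]
gripper_width: 0.363
grasp_force: 62.8
t 18.45 tcp [642.6 212.3  49. ] yaw 173.82 tilt [ 0.001 -0.   ] F [ 6.7 -0.3 -4. ] w 30.9 g 62.8
tool_rot: [0.001, 0.054, 0.999, -0.0]
contact_force: [5.9, -1.6, 2.0]
gripper_width: 0.368
grasp_force: 63.3
t 18.95 tcp [643.2 212.4  38.6] yaw 173.83 tilt [ 0.002 -0.   ] F [ 5.9 -1.6  2. ] w 31.3 g 63.3
-52 14 top z 55.3
-40 21 top z 60.3
-34 27 top z 59.8
-28 24 top z 60.3
-22 23 top z 60.0
-16 26 top z 59.7
-10 16 top z 59.7
32 10 top z 59.5
brass [262. 243.] [-34.7 -61.6] [-37.8 -86.2] [-24.6 -50.9] 35.2 67.7
brass [255. 264.] [-34.5   5.3] [-37.7 -17.9] [-24.1  15.5] 37.0 68.2
brass [216. 282.] [42.5 70.1] [40.3 58.5] [45.6 77.1] 37.0 54.0
brass [253. 286.] [-46.9  70.6] [-50.1  52.7] [-42.1  80. ] 36.3 67.9
```

```bash

python3 -m crank '[{"x":-0.3,"y":0,"z":0,"turn":0},{"x":-0.3,"y":0,"z":0,"turn":0},{"x":-0.2,"y":0,"z":0,"turn":0},{"x":0,"y":0,"z":0,"turn":0}]' | tail -4
python3 go.py
python3 -m crank '[{"x":0,"y":0,"z":0,"turn":0},{"x":0,"y":0,"z":0,"turn":0},{"x":0,"y":0,"z":0,"turn":0}]' 50 | tail -2
python3 -m crank '[{"x":0,"y":0,"z":-1,"turn":0},{"x":0,"y":0,"z":-2,"turn":0},{"x":0,"y":0,"z":-4,"turn":0},{"x":0,"y":0,"z":-4,"turn":0},{"x":0,"y":0,"z":-4,"turn":0}]' | tail -4
python3 go.py; python3 cellz.py 66; python3 see.py 5
python3 - <<'E'
import cv2
a=cv2.imread('pics/side5.png')[200:340,180:340]; cv2.imwrite('pics/crop5.png',cv2.resize(a,None,fx=4,fy=4,interpolation=cv2.INTER_CUBIC))
E
```

```text
tool_rot: [-0.001, 0.054, 0.999, -0.0]
contact_force: [-0.5, -1.9, 4.7]
gripper_width: 0.362
grasp_force: 63.8
t 19.4 tcp [650.2 211.8  38.6] yaw 173.82 tilt [-0.001 -0.   ] F [-0.5 -1.9  4.7] w 30.8 g 63.8
gripper_width: 0.502
grasp_force: 0.0
tool_rot: [-0.0, 0.054, 0.999, 0.0]
contact_force: [0.9, -0.5, 0.4]
gripper_width: 0.501
grasp_force: 0.0
t 20.2 tcp [650.  211.8 190.3] yaw 173.82 tilt [-0.  0.] F [ 0.9 -0.5  0.4] w 42.6 g 0.0
-52 9 top z 54.9
-46 13 top z 51.2
-40 8 top z 52.6
-34 11 top z 59.6
-28 24 top z 59.7
-22 27 top z 60.3
-16 24 top z 60.3
-10 24 top z 60.3
-4 24 top z 59.7
2 23 top z 59.7
8 27 top z 60.3
14 24 top z 60.9
20 24 top z 60.3
26 23 top z 60.0
32 16 top z 60.3
38 14 top z 59.7
44 11 top z 59.6
brass [262. 243.] [-34.1 -62.8] [-37.2 -86.5] [-22.3 -50.7] 35.3 68.1
brass [255. 264.] [-34.8   5.8] [-37.8 -18. ] [-24.3  15.5] 36.0 68.7
brass [212. 282.] [50.1 72.4] [47.4 61.9] [53.8 79.5] 38.1 59.3
brass [249. 286.] [-38.6  70.9] [-41.4  54.6] [-33.8  80.4] 36.6 69.2
top
handle [339. 188.] (array([ 630.8, -180.6]), array([98.7, 16.5]), 84.7, 142, np.float64(102.8))
cell [317. 246.] (array([ 436. , -114.8]), array([90. , 32.7]), -27.6, 227, np.float64(31.6))
brass [322. 235.] [ 0.473 -0.132  0.025]
brass [355. 302.] [ 0.245 -0.25   0.026]
side
handle [263. 165.] (array([ 630.8, -178. ]), array([102.4,  17.4]), 84.7, 123, np.float64(99.4))
cell [330. 204.] (array([ 435.2, -111.8]), array([91. , 35.1]), -28.5, 286, np.float64(28.4))
brass [315. 199.] [ 0.474 -0.129  0.022]
brass [413. 319.] [0.243 0.247 0.022]
```

View pics/crop5.png

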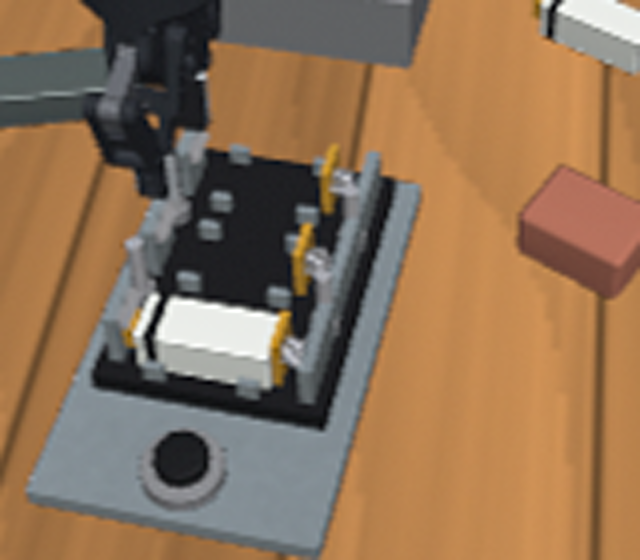

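Cell A is held flat under the catch, with its spring pushed in 4 mm. Next is cell B.

```bash

python3 -m crank '[{"x":0,"y":0,"z":0,"turn":0.127},{"x":0,"y":0,"z":0,"turn":0.127},{"x":0,"y":0,"z":0,"turn":0.127},{"x":0,"y":0,"z":0,"turn":0}]' 100 | tail -1
python3 go.py 431.2 -111 190 152
```

```text
grasp_force: 0.0
t 20.75 tcp [649.4 211.6 186.6] yaw 152.01 tilt [-0.003 -0.   ] F [-1.2 -0.2  0. ] w 84.7 g 0.0
tool shift cm [  4.13 -38.73  -0.26]
turn 0.0
```

```bash

python3 -m crank '[{"x":0.4,"y":-3.9,"z":0,"turn":0},{"x":0.4,"y":-3.9,"z":0,"turn":0},{"x":0.4,"y":-3.9,"z":0,"turn":0},{"x":0.4,"y":-3.9,"z":0,"turn":0},{"x":0.4,"y":-3.9,"z":0,"turn":0}]' | tail -1
python3 -m crank '[{"x":0.4,"y":-3.9,"z":0,"turn":0},{"x":0.4,"y":-3.9,"z":0,"turn":0},{"x":0.4,"y":-3.9,"z":0,"turn":0},{"x":0.4,"y":-3.9,"z":0,"turn":0},{"x":0.4,"y":-3.6,"z":0,"turn":0}]' | tail -1
python3 -m crank '[{"x":0,"y":0,"z":0,"turn":0},{"x":0,"y":0,"z":0,"turn":0}]' | tail -1
python3 go.py 431.2 -111 8 152; python3 see.py 6
```

```text
grasp_force: 0.0
grasp_force: 0.0
grasp_force: 0.0
t 21.95 tcp [ 432.8 -111.3  187.8] yaw 152.0 tilt [-0.     0.001] F [ 0.3  0.7 -0.5] w 84.9 g 0.0
tool shift cm [ 0.14 -0.06 17.98]
turn -0.0
top
handle [339. 189.] (array([ 631.1, -180.6]), array([99.2, 16.8]), 83.6, 146, np.float64(103.0))
brass [213. 297.] [0.245 0.245 0.023]
brass [355. 302.] [ 0.245 -0.251  0.026]
side
handle [263. 166.] (array([ 630.4, -178.1]), array([100.2,  16.2]), 84.0, 124, np.float64(99.6))
cell [330. 204.] (array([ 434.7, -113. ]), array([91.1, 35.7]), -28.5, 288, np.float64(28.3))
brass [315. 199.] [ 0.474 -0.134  0.022]
brass [413. 319.] [0.243 0.247 0.022]
```

```bash

python3 -m crank '[{"x":0.15,"y":-0.05,"z":4,"turn":0},{"x":0,"y":0,"z":4,"turn":0},{"x":0,"y":0,"z":4,"turn":0},{"x":0,"y":0,"z":3,"turn":0},{"x":0,"y":0,"z":1.5,"turn":0}]' | tail -4
python3 -m crank '[{"x":0,"y":0,"z":1,"turn":0},{"x":0,"y":0,"z":0.5,"turn":0},{"x":0,"y":0,"z":0,"turn":0}]' | tail -5
python3 -m crank '[{"x":0,"y":0,"z":0,"turn":0},{"x":0,"y":0,"z":0,"turn":0},{"x":0,"y":0,"z":0,"turn":0},{"x":0,"y":0,"z":0,"turn":0},{"x":0,"y":0,"z":0,"turn":0}]' 0 | tail -2
python3 go.py
python3 -m crank '[{"x":0,"y":0,"z":-1,"turn":0},{"x":0,"y":0,"z":-2,"turn":0},{"x":0,"y":0,"z":-3,"turn":0},{"x":0,"y":0,"z":-3,"turn":0},{"x":0,"y":0,"z":-3,"turn":0}]' | tail -2
python3 -m crank '[{"x":0,"y":0,"z":0,"turn":-0.127},{"x":0,"y":0,"z":0,"turn":-0.127},{"x":0,"y":0,"z":0,"turn":-0.127},{"x":0,"y":0,"z":0,"turn":0}]' | tail -2
python3 go.py 639 80.3 125 173.8
```

```text
tool_rot: [-0.003, 0.24, 0.971, 0.001]
contact_force: [-0.3, 0.6, 0.3]
gripper_width: 1.001
grasp_force: 0.0
tool_pos: [0.4321, -0.1104, 0.0082]
tool_rot: [-0.0, 0.241, 0.97, 0.0]
contact_force: [-0.1, 0.5, 0.3]
gripper_width: 1.001
grasp_force: 0.0
gripper_width: 0.364
grasp_force: 61.3
t 23.35 tcp [ 432.6 -111.3    9.2] yaw 151.99 tilt [ 0.002 -0.001] F [ 0.3 -0.9  4. ] w 30.9 g 61.3
gripper_width: 0.362
grasp_force: 60.6
gripper_width: 0.36
grasp_force: 60.7
t 24.25 tcp [ 431.3 -110.7  128.2] yaw 173.81 tilt [-0.001  0.   ] F [ 0.2 -0.  -1.5] w 30.6 g 60.7
tool shift cm [-18.59  21.22   0.31]
turn 0.0
```

```bash

python3 -m crank '[{"x":-2.65,"y":3.03,"z":0,"turn":0},{"x":-2.65,"y":3.03,"z":0,"turn":0},{"x":-2.65,"y":3.03,"z":0,"turn":0},{"x":-2.65,"y":3.03,"z":0,"turn":0},{"x":-2.65,"y":3.03,"z":0,"turn":0}]' | tail -2
python3 -m crank '[{"x":-2.65,"y":3.03,"z":0,"turn":0},{"x":-2.65,"y":3.03,"z":0.3,"turn":0},{"x":0,"y":0,"z":0,"turn":0},{"x":0,"y":0,"z":0,"turn":0}]' | tail -2
python3 go.py 639 80.3 78 173.8
python3 - <<'E'
from h import *
yaw=np.radians(-6.2);ex=np.array([np.cos(yaw),np.sin(yaw)]);ey=np.array([-np.sin(yaw),np.cos(yaw)]);o=np.array([.6384,.1467])
p,w=cloud("side","pics/side7.png");z=w[...,2]*1000
L=np.stack([(w[...,:2]-o)@ex,(w[...,:2]-o)@ey],-1)*1000
q=p.astype(int);wh=(q.min(-1)>120)&(q.max(-1)-q.min(-1)<40)
for b,c in blobs(wh&(z>100)&(z<170)&(abs(L[...,0])<75)&(abs(L[...,1]+66)<30),3): print('white',c.round(),b.sum(),L[b].min(0).round(1),L[b].max(0).round(1),z[b].min().round(1),z[b].max().round(1))
br=(q[...,0]-q[...,2]>60)&(q[...,1]-q[...,2]>35)&(z>35)&(abs(L[...,0])<90)
for b,c in blobs(br,2): print("brass",c.round(),L[b].mean(0).round(1),L[b].min(0).round(1),L[b].max(0).round(1),z[b].min().round(1),z[b].max().round(1))
cv2.imwrite('pics/crop7.png',cv2.resize(p[160:320,180:340,::-1],None,fx=3.7,fy=3.7,interpolation=cv2.INTER_CUBIC))
E
```

```text
gripper_width: 0.363
grasp_force: 60.7
gripper_width: 0.359
grasp_force: 60.7
t 25.15 tcp [638.7  80.6 124.4] yaw 173.78 tilt [-0.002 -0.   ] F [-0.9 -0.9 -1.8] w 30.5 g 60.7
tool shift cm [-0.04 -0.03  4.64]
turn -0.0
white [253. 220.] 266 [-33.2 -83.5] [ 10.  -39.3] 112.9 169.8
white [228. 219.] 29 [ 41.1 -65.2] [ 51.3 -46.7] 117.1 147.1
white [235. 223.] 45 [ 16.7 -50.7] [ 35.5 -46.4] 113.7 140.1
brass [225. 216.] [ 54.6 -61.1] [ 51.8 -72.1] [ 56.8 -55.3] 121.8 138.5
brass [262. 243.] [-34.2 -62.7] [-37.5 -85.7] [-22.9 -50.6] 36.9 67.5
brass [275. 238.] [-62.3 -83.7] [-62.5 -84. ] [-62.2 -83.4] 55.1 59.5
brass [255. 264.] [-34.6   5.4] [-37.5 -18.8] [-23.8  15.6] 35.8 69.0
brass [212. 282.] [50.2 72.4] [46.5 62.3] [53.6 78.5] 37.8 59.2
brass [249. 286.] [-38.6  71.7] [-41.7  55. ] [-33.6  81.3] 35.7 68.6
```

View pics/crop7.png

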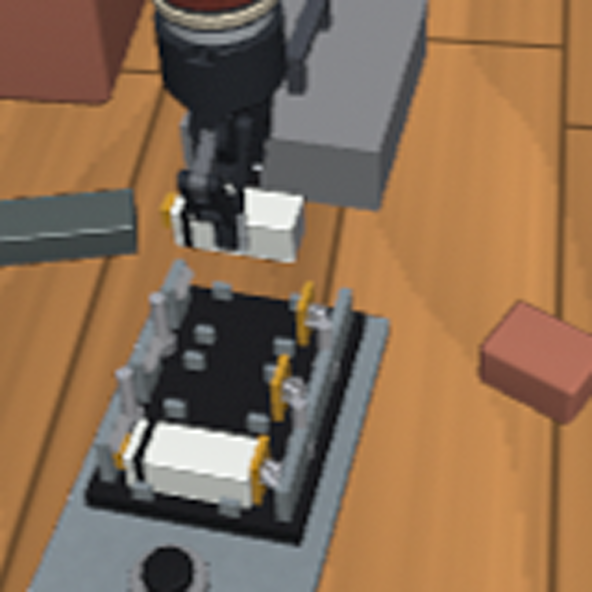

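```bash

python3 -m crank '[{"x":-0.2,"y":0,"z":1.5,"turn":0},{"x":0,"y":0,"z":1.5,"turn":0},{"x":0,"y":0,"z":1.2,"turn":0},{"x":0,"y":0,"z":0.3,"turn":0},{"x":0,"y":0,"z":0,"turn":0}]' | tail -2
python3 go.py 641 80.3 75 173.8
python3 -m crank '[{"x":0,"y":0,"z":0.2,"turn":0},{"x":0,"y":0,"z":0.1,"turn":0},{"x":0,"y":0,"z":0,"turn":0}]' | tail -2
python3 go.py; python3 cellz.py -66
```

```text
gripper_width: 0.364
grasp_force: 60.8
t 25.7 tcp [640.   79.6  78.8] yaw 173.79 tilt [-0.002 -0.   ] F [ 0.6 -0.2 -1.6] w 30.9 g 60.8
tool shift cm [-0.09  0.08  0.38]
turn -0.0
gripper_width: 0.364
grasp_force: 60.8
t 26.0 tcp [641.3  79.9  77.7] yaw 173.82 tilt [0.001 0.   ] F [-0.4  0.3 -1.1] w 30.9 g 60.8
-46 5 top z 52.2
-40 11 top z 52.5
-28 19 top z 98.0
-22 19 top z 98.6
-16 16 top z 98.8
-10 20 top z 98.3
-4 19 top z 98.7
2 13 top z 99.0
44 4 top z 99.2
brass [226. 229.] [ 56.8 -61.5] [ 53.7 -71.4] [ 59.3 -55.2] 77.0 92.7
brass [262. 242.] [-34.4 -61.9] [-37.2 -86.8] [-24.4 -50.8] 37.5 71.8
brass [255. 264.] [-34.5   5.1] [-37.6 -18.5] [-23.9  15.4] 36.1 68.6
brass [212. 282.] [50.4 72. ] [47.3 62.7] [54.1 78.4] 36.4 58.8
brass [249. 286.] [-38.5  70.9] [-41.3  54.5] [-33.2  81.8] 36.7 69.2
```

```bash

python3 -m crank '[{"x":-0.05,"y":0,"z":0.2,"turn":0},{"x":0,"y":0,"z":0.1,"turn":0},{"x":0,"y":0,"z":0,"turn":0}]' | tail -2
python3 go.py
python3 -m crank '[{"x":0,"y":0,"z":0.2,"turn":0},{"x":0,"y":0,"z":0.1,"turn":0},{"x":0,"y":0,"z":0,"turn":0}]' | tail -2
python3 go.py; python3 cellz.py -66
```

```text
gripper_width: 0.359
grasp_force: 60.8
t 26.35 tcp [641.4  79.8  74.1] yaw 173.82 tilt [-0.  0.] F [ 0.4  0.2 -2.3] w 30.5 g 60.8
gripper_width: 0.36
grasp_force: 60.8
t 26.65 tcp [641.3  79.8  71. ] yaw 173.83 tilt [-0.001 -0.   ] F [-0.3  0.  -2.7] w 30.6 g 60.8
-46 6 top z 52.5
-40 10 top z 51.6
-28 15 top z 91.5
-22 23 top z 92.2
-16 18 top z 91.8
-10 16 top z 92.0
-4 17 top z 91.6
2 12 top z 91.2
44 3 top z 91.3
brass [226. 231.] [ 56.8 -61.8] [ 52.6 -71.3] [ 62.4 -54.4] 64.3 85.9
brass [262. 242.] [-34.2 -61.7] [-37.1 -78.2] [-30.4 -51. ] 35.8 68.7
brass [255. 264.] [-34.5   5.2] [-37.5 -16.8] [-24.5  15. ] 36.7 68.3
brass [212. 282.] [50.4 72.1] [47.8 62.6] [54.7 77.7] 37.8 57.6
brass [249. 286.] [-38.5  71.1] [-41.7  53.9] [-33.8  81.3] 35.6 67.6
```

No contact, level, and 6 mm below the plate top. Pushing back.

```bash

python3 -m crank '[{"x":0.3,"y":0,"z":0,"turn":0},{"x":0.3,"y":0,"z":0,"turn":0},{"x":0.3,"y":0,"z":0,"turn":0},{"x":0.3,"y":0,"z":0,"turn":0},{"x":0.3,"y":0,"z":0,"turn":0}]' | tail -2
python3 -m crank '[{"x":0.1,"y":0,"z":0,"turn":0},{"x":0,"y":0,"z":0,"turn":0}]' | tail -2
python3 go.py; python3 cellz.py -66
```

```text
gripper_width: 0.357
grasp_force: 60.6
gripper_width: 0.364
grasp_force: 60.6
t 27.4 tcp [626.9  81.3  72. ] yaw 173.82 tilt [ 0.004 -0.   ] F [ 6.3 -0.2 -4. ] w 30.9 g 60.6
-52 7 top z 54.0
-46 7 top z 92.1
-40 19 top z 92.2
-34 19 top z 92.2
-28 17 top z 93.6
-22 17 top z 93.0
-16 15 top z 92.5
-10 9 top z 93.3
32 6 top z 93.1
38 7 top z 83.1
brass [232. 232.] [ 43.6 -64. ] [ 38.6 -81.7] [ 55.  -54.8] 65.1 88.7
brass [267. 241.] [-47.6 -65.1] [-50.4 -79.2] [-45.1 -52.7] 53.6 75.1
brass [255. 264.] [-34.5   5.1] [-37.5 -19.7] [-23.7  14.6] 36.1 68.7
brass [212. 282.] [50.4 72.2] [47.1 62.6] [54.3 77.6] 38.4 57.9
brass [249. 286.] [-38.6  71.1] [-41.9  55. ] [-33.4  82.8] 36.7 68.5
```

Fx is 6.3 N and the plate is pushed in 13 mm, as before. Lowering (about 32 mm).

```bash

python3 -m crank '[{"x":0,"y":0,"z":0.5,"turn":0},{"x":0,"y":0,"z":0.5,"turn":0},{"x":0,"y":0,"z":0.5,"turn":0},{"x":0,"y":0,"z":0.4,"turn":0},{"x":0,"y":0,"z":0,"turn":0}]' | tail -2
python3 go.py
python3 -m crank '[{"x":0,"y":0,"z":0.4,"turn":0},{"x":0,"y":0,"z":0.4,"turn":0},{"x":0,"y":0,"z":0.4,"turn":0},{"x":0,"y":0,"z":0.2,"turn":0},{"x":0,"y":0,"z":0,"turn":0}]' | tail -2
python3 go.py; python3 cellz.py -66
```

```text
gripper_width: 0.359
grasp_force: 60.7
t 27.95 tcp [627.3  81.4  53.4] yaw 173.82 tilt [ 0.005 -0.   ] F [ 5.8 -1.1 -2.8] w 30.5 g 60.7
gripper_width: 0.359
grasp_force: 60.9
t 28.45 tcp [627.6  81.4  39.8] yaw 173.82 tilt [ 0.005 -0.   ] F [ 6.3  0.7 -1.6] w 30.5 g 60.9
-52 9 top z 54.6
-40 14 top z 60.6
-34 17 top z 60.4
-28 19 top z 60.9
-22 18 top z 60.0
-16 17 top z 60.5
-10 7 top z 60.5
32 5 top z 60.1
38 4 top z 53.2
brass [233. 241.] [ 43.5 -63. ] [ 40.1 -76.7] [ 53.5 -54.8] 35.2 54.6
brass [267. 241.] [-46.7 -64.5] [-49.4 -77.5] [-42.1 -51.7] 55.2 69.6
brass [255. 264.] [-34.4   5.1] [-37.4 -18.2] [-24.   15.1] 35.6 68.5
brass [212. 282.] [50.  72.6] [47.1 62.3] [53.3 77. ] 38.1 59.3
brass [249. 286.] [-38.6  71.6] [-41.5  53.8] [-33.4  81.4] 35.5 68.6
```

```bash

python3 -m crank '[{"x":0,"y":0,"z":0.15,"turn":0},{"x":-0.3,"y":0,"z":0,"turn":0},{"x":-0.3,"y":0,"z":0,"turn":0},{"x":-0.2,"y":0,"z":0,"turn":0},{"x":0,"y":0,"z":0,"turn":0}]' | tail -2
python3 go.py
python3 -m crank '[{"x":0,"y":0,"z":0,"turn":0},{"x":0,"y":0,"z":0,"turn":0},{"x":0,"y":0,"z":0,"turn":0}]' 50 | tail -2
python3 -m crank '[{"x":0,"y":0,"z":-1,"turn":0},{"x":0,"y":0,"z":-2,"turn":0},{"x":0,"y":0,"z":-4,"turn":0},{"x":0,"y":0,"z":-4,"turn":0},{"x":0,"y":0,"z":-4,"turn":0}]' | tail -2
python3 go.py; python3 cellz.py -66; python3 see.py 8
python3 - <<'E'
import cv2
a=cv2.imread('pics/side8.png')[200:340,180:340]; cv2.imwrite('pics/crop8.png',cv2.resize(a,None,fx=4,fy=4,interpolation=cv2.INTER_CUBIC))
E
```

```text
gripper_width: 0.361
grasp_force: 62.0
t 29.0 tcp [634.6  80.6  39.3] yaw 173.83 tilt [ 0.002 -0.   ] F [-0.8 -0.7  7.7] w 30.7 g 62.0
gripper_width: 0.503
grasp_force: 0.0
gripper_width: 0.498
grasp_force: 0.0
t 29.8 tcp [633.1  80.7 188.7] yaw 173.82 tilt [-0.  0.] F [0.2 0.6 0.3] w 42.3 g 0.0
-52 3 top z 58.7
-46 6 top z 54.1
-40 4 top z 51.0
-34 6 top z 59.6
-28 22 top z 59.9
-22 19 top z 60.2
-16 18 top z 59.3
-10 17 top z 60.3
-4 17 top z 60.5
2 19 top z 59.9
8 19 top z 59.9
14 18 top z 60.3
20 17 top z 61.0
26 19 top z 60.2
32 10 top z 60.0
38 10 top z 60.8
44 8 top z 59.0
brass [230. 241.] [ 50.6 -59.1] [ 47.7 -69.4] [ 54.2 -54.8] 39.6 59.4
brass [264. 243.] [-38.6 -61.3] [-41.7 -78.6] [-34.2 -51.1] 35.5 68.8
brass [255. 264.] [-34.5   5.7] [-37.6 -18.7] [-23.9  15.2] 36.0 68.6
brass [212. 282.] [50.4 72.1] [47.9 61.9] [54.  77.2] 37.8 58.0
brass [249. 286.] [-38.5  70.9] [-41.4  53.9] [-33.4  80.3] 37.6 68.1
top
handle [339. 189.] (array([ 630.7, -180.6]), array([99.2, 16.5]), 84.3, 145, np.float64(102.2))
brass [213. 297.] [0.246 0.245 0.022]
brass [355. 302.] [ 0.245 -0.251  0.023]
side
handle [263. 165.] (array([ 630.7, -177.3]), array([98., 17.]), 84.4, 124, np.float64(99.7))
brass [413. 319.] [0.242 0.246 0.021]
```

View pics/crop8.png

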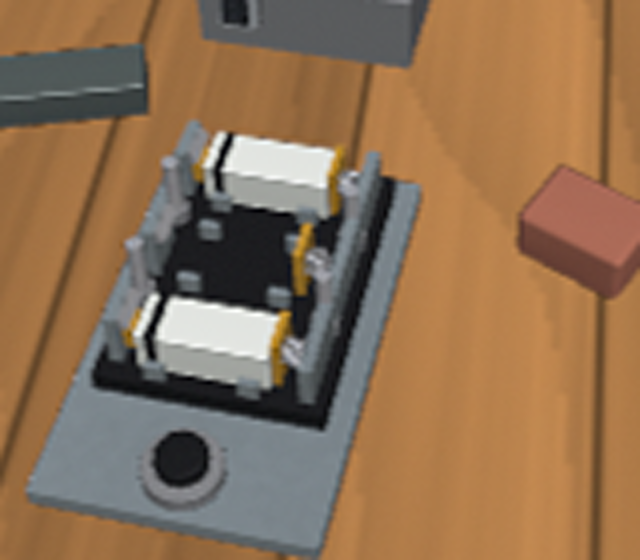

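Both cells are held flat and both springs are pushed in 4 mm. No white cell remains on the bench. Fetching the cover.

```bash

python3 -m crank '[{"x":0,"y":0,"z":-1,"turn":0.12},{"x":0,"y":0,"z":-1,"turn":0.12},{"x":0,"y":0,"z":-1,"turn":0.12},{"x":0,"y":0,"z":-1,"turn":0.12},{"x":0,"y":0,"z":0,"turn":0.12}]' 100 | tail -1
python3 -m crank '[{"x":0,"y":0,"z":0,"turn":0.12},{"x":0,"y":0,"z":0,"turn":0.12},{"x":0,"y":0,"z":0,"turn":0.12},{"x":0,"y":0,"z":0,"turn":0.12},{"x":0,"y":0,"z":0,"turn":0.12}]' | tail -1
python3 -m crank '[{"x":0,"y":0,"z":0,"turn":0.12},{"x":0,"y":0,"z":0,"turn":0.12},{"x":0,"y":0,"z":0,"turn":0.126},{"x":0,"y":0,"z":0,"turn":0}]' | tail -1
python3 go.py 630.9 -180.6 82 84.04
```

```text
grasp_force: 0.0
grasp_force: 0.0
grasp_force: 0.0
t 31.35 tcp [632.7  80.6 225.1] yaw 84.11 tilt [-0.003  0.   ] F [ 0.2 -0.1 -0.3] w 84.9 g 0.0
tool shift cm [-26.     2.55  14.31]
turn 0.001
```

```bash

python3 -m crank '[{"x":-3.7,"y":0.36,"z":0,"turn":0},{"x":-3.7,"y":0.36,"z":0,"turn":0},{"x":-3.7,"y":0.36,"z":0,"turn":0},{"x":-3.7,"y":0.36,"z":0,"turn":0},{"x":-3.7,"y":0.36,"z":0,"turn":0}]' | tail -1
python3 -m crank '[{"x":-3.7,"y":0.36,"z":0,"turn":0},{"x":-3.8,"y":0.39,"z":0,"turn":0},{"x":0,"y":0,"z":0,"turn":0},{"x":0,"y":0,"z":0,"turn":0}]' | tail -1
python3 go.py 630.9 -180.6 82 84.04
```

```text
grasp_force: 0.0
grasp_force: 0.0
t 32.25 tcp [ 631.6 -181.   225.7] yaw 84.12 tilt [-0.002  0.001] F [-0.2  1.1  0.2] w 85.2 g 0.0
tool shift cm [ 0.02 -0.05 14.37]
turn 0.001
```

```bash

python3 -m crank '[{"x":0,"y":0,"z":4,"turn":0},{"x":0,"y":0,"z":4,"turn":0},{"x":0,"y":0,"z":3,"turn":0},{"x":0,"y":0,"z":2,"turn":0},{"x":0,"y":0,"z":1.3,"turn":0}]' | tail -3
python3 -m crank '[{"x":0,"y":0,"z":0,"turn":0},{"x":0,"y":0,"z":0,"turn":0},{"x":0,"y":0,"z":0,"turn":0},{"x":0,"y":0,"z":0,"turn":0},{"x":0,"y":0,"z":0,"turn":0}]' 0 | tail -2
python3 go.py
python3 -m crank '[{"x":0,"y":0,"z":-1,"turn":0},{"x":0,"y":0,"z":-2,"turn":0},{"x":0,"y":0,"z":-3,"turn":0},{"x":0,"y":0,"z":-4,"turn":0},{"x":0,"y":0,"z":-2.2,"turn":0}]' | tail -2
python3 go.py 638.1 145.4 200 84.04
```

```text
contact_force: [-0.4, 0.1, 0.7]
gripper_width: 1.0
grasp_force: 0.0
gripper_width: 0.166
grasp_force: 61.4
t 33.25 tcp [ 633.  -181.    85.6] yaw 84.1 tilt [ 0.002 -0.001] F [ 2.3 -0.1 -1. ] w 14.1 g 61.4
gripper_width: 0.169
grasp_force: 61.2
t 33.75 tcp [ 633.  -181.   209.6] yaw 84.09 tilt [ 0.004 -0.001] F [ 0.9 -0.4 -2.2] w 14.4 g 61.2
tool shift cm [32.52 -2.86  0.92]
turn 0.001
```

```bash

python3 -m crank '[{"x":2.5,"y":-0.22,"z":0,"turn":0},{"x":3.6,"y":-0.32,"z":0,"turn":0},{"x":3.6,"y":-0.32,"z":0,"turn":0},{"x":3.6,"y":-0.32,"z":0,"turn":0},{"x":3.6,"y":-0.32,"z":0,"turn":0}]' | tail -1
python3 -m crank '[{"x":3.6,"y":-0.32,"z":0,"turn":0},{"x":3.6,"y":-0.32,"z":0,"turn":0},{"x":3.6,"y":-0.32,"z":0,"turn":0},{"x":3,"y":-0.25,"z":0,"turn":0},{"x":1.8,"y":-0.15,"z":0,"turn":0}]' | tail -1
python3 -m crank '[{"x":0,"y":0,"z":0,"turn":0},{"x":0,"y":0,"z":0,"turn":0},{"x":0,"y":0,"z":0,"turn":0}]' | tail -2
python3 go.py 638.1 145.4 120 84.04
```

```text
grasp_force: 61.2
grasp_force: 61.2
gripper_width: 0.172
grasp_force: 61.2
t 35.05 tcp [637.2 144.4 205.7] yaw 84.02 tilt [-0.    -0.001] F [ 0.1 -0.7 -3. ] w 14.6 g 61.2
tool shift cm [0.12 0.08 8.57]
turn -0.0
```

```bash
python3 - <<'E'
from h import *
for n in("top","side"):
    p,w=cloud(n,f"pics/{n}9.png");z=w[...,2]
    r=(w[...,0]>.5)&(w[...,0]<.8)&(w[...,1]>0)&(w[...,1]<.3)
    for b,c in blobs(r&(z>.165)&(z<.2)&(abs(p.astype(int)[...,0]-105)<60),100): print(n,c.round(),rect(w,b))
E
```

```text
top [263. 183.] (array([630. ,  76.5]), array([156.5,  65.8]), -6.0, 885, np.float64(182.3))
top [228. 194.] (array([598.6, 176. ]), array([93.5, 71.6]), -87.9, 452, np.float64(182.6))
side [238. 234.] (array([636.2, 146.1]), array([206., 157.]), 84.2, 4214, np.float64(179.7))
```

View pics/side9.png

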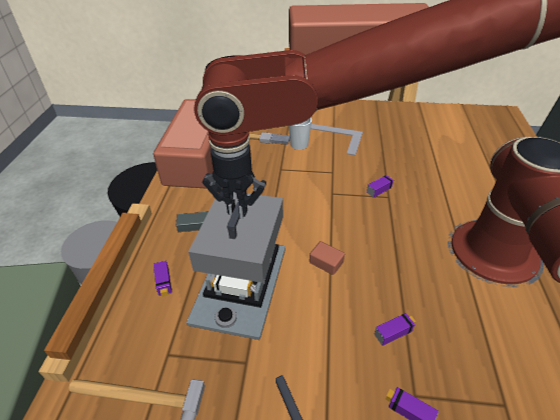

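The cover is level above the charger at (238,234), 1 mm short in x and y. Shifting and lowering.

```bash

python3 -m crank '[{"x":0.1,"y":0.08,"z":2,"turn":0},{"x":0,"y":0,"z":2,"turn":0},{"x":0,"y":0,"z":2,"turn":0},{"x":0,"y":0,"z":1.2,"turn":0},{"x":0,"y":0,"z":0,"turn":0}]' | tail -2
python3 go.py 638.1 145.4 112 84.04
python3 -m crank '[{"x":0,"y":0,"z":0.6,"turn":0},{"x":0,"y":0,"z":0.5,"turn":0},{"x":0,"y":0,"z":0.4,"turn":0},{"x":0,"y":0,"z":0,"turn":0}]' | tail -2
python3 go.py 638.1 145.4 102 84.04
```

```text
gripper_width: 0.174
grasp_force: 61.2
t 35.65 tcp [636.5 145.7 131.1] yaw 84.05 tilt [-0.005 -0.001] F [-0.1  0.7 -2.4] w 14.8 g 61.2
tool shift cm [-0.01  0.17  1.91]
turn 0.0
gripper_width: 0.167
grasp_force: 61.2
t 36.05 tcp [637.8 146.5 118.5] yaw 84.1 tilt [-0.001 -0.   ] F [ 0.9  0.4 -4. ] w 14.2 g 61.2
tool shift cm [-0.11  0.04  1.65]
turn 0.001
```

```bash

python3 -m crank '[{"x":-0.05,"y":0,"z":0.3,"turn":0},{"x":0,"y":0,"z":0.3,"turn":0},{"x":0,"y":0,"z":0.2,"turn":0},{"x":0,"y":0,"z":0.1,"turn":0},{"x":0,"y":0,"z":0,"turn":0}]' | tail -2
python3 go.py 638.1 145.4 102 84.04
python3 -m crank '[{"x":0,"y":0,"z":0.3,"turn":0},{"x":0,"y":0,"z":0.3,"turn":0},{"x":0,"y":0,"z":0.2,"turn":0},{"x":0,"y":0,"z":0,"turn":0}]' | tail -2
python3 go.py 638.1 145.4 102 84.04
```

```text
gripper_width: 0.164
grasp_force: 61.3
t 36.55 tcp [637.9 146.  109.5] yaw 84.1 tilt [-0. -0.] F [-0.4  0.5 -3. ] w 13.9 g 61.3
tool shift cm [-0.06  0.03  0.75]
turn 0.001
gripper_width: 0.17
grasp_force: 62.2
t 36.95 tcp [638.6 146.1 102.6] yaw 84.1 tilt [0.001 0.   ] F [-2.8  0.1  3.4] w 14.4 g 62.2
tool shift cm [-0.08 -0.04  0.06]
turn 0.001
```

```bash

python3 -m crank '[{"x":0,"y":0,"z":0.3,"turn":0},{"x":0,"y":0,"z":0.2,"turn":0},{"x":0,"y":0,"z":0,"turn":0},{"x":0,"y":0,"z":0,"turn":0}]' | tail -2
python3 go.py
python3 -m crank '[{"x":0,"y":0,"z":0.3,"turn":0},{"x":0,"y":0,"z":0.2,"turn":0},{"x":0,"y":0,"z":0,"turn":0},{"x":0,"y":0,"z":0,"turn":0}]' | tail -2
python3 go.py
```

```text
gripper_width: 0.173
grasp_force: 64.2
t 37.35 tcp [638.8 146.2 101.4] yaw 84.11 tilt [ 0.001 -0.   ] F [-10.1  -2.2  19.2] w 14.7 g 64.2
gripper_width: 0.169
grasp_force: 66.5
t 37.75 tcp [639.9 146.3 101.4] yaw 84.12 tilt [ 0.003 -0.   ] F [-19.5  -2.7  37.3] w 14.4 g 66.5
```

```bash

python3 -m crank '[{"x":0,"y":0,"z":-0.5,"turn":0},{"x":0,"y":0,"z":-0.4,"turn":0},{"x":0,"y":0,"z":0,"turn":0},{"x":0,"y":0,"z":0,"turn":0}]' | tail -2
python3 go.py
python3 -m crank '[{"x":0,"y":0,"z":0,"turn":0},{"x":0,"y":0,"z":0,"turn":0},{"x":0,"y":0,"z":0,"turn":0},{"x":0,"y":0,"z":0,"turn":0},{"x":0,"y":0,"z":0,"turn":0}]' 100 | tail -2
python3 -m crank '[{"x":0,"y":0,"z":-2,"turn":0},{"x":0,"y":0,"z":-4,"turn":0},{"x":0,"y":0,"z":-4,"turn":0},{"x":0,"y":0,"z":-2,"turn":0},{"x":0,"y":0,"z":0,"turn":0}]' | tail -2
python3 go.py 652.8 283.5 60 84
python3 - <<'E'
from h import *
p,w=cloud("side","pics/side10.png");z=w[...,2]*1000
yaw=np.radians(-6.2);ex=np.array([np.cos(yaw),np.sin(yaw)]);ey=np.array([-np.sin(yaw),np.cos(yaw)]);o=np.array([.6384,.1467])
L=np.stack([(w[...,:2]-o)@ex,(w[...,:2]-o)@ey],-1)*1000
m=(abs(L[...,0])<80)&(abs(L[...,1])<100)&(z>65)&(z<95)
print(rect(w,m))
for sx in(-1,1):
  for sy in(-1,1):
    b=m&(sx*L[...,0]>35)&(sy*L[...,1]>40); print(sx,sy,b.sum(),np.median(z[b]).round(1))
E
```

```text
gripper_width: 0.17
grasp_force: 62.6
t 38.15 tcp [638.5 146.1 101.4] yaw 84.1 tilt [0.001 0.   ] F [-2.4 -0.5  6.8] w 14.4 g 62.6
gripper_width: 0.989
grasp_force: 0.0
gripper_width: 1.001
grasp_force: 0.0
t 39.15 tcp [640.4 146.3 226.2] yaw 84.1 tilt [0.009 0.001] F [0.3 0.7 0.3] w 85.0 g 0.0
tool shift cm [13.74 -0.32 16.65]
turn 0.002
(array([637.6, 146.8]), array([199.9, 157.3]), 83.8, 4007, np.float64(76.2))
-1 -1 331 76.0
-1 1 459 76.0
1 -1 282 76.1
1 1 390 76.1
```

Cover top went from 84.1 to 76.2 mm, level at all corners, so it is home. Now the button.

```bash

python3 -m crank '[{"x":3.4,"y":-0.08,"z":0,"turn":0},{"x":3.4,"y":-0.08,"z":0,"turn":0},{"x":3.4,"y":-0.08,"z":0,"turn":0},{"x":3.4,"y":-0.08,"z":0,"turn":0},{"x":0,"y":0,"z":0,"turn":0}]' 0 | tail -2
python3 go.py 653.2 282.9 50 84
python3 -m crank '[{"x":0.1,"y":0,"z":4,"turn":0},{"x":0,"y":0,"z":4,"turn":0},{"x":0,"y":0,"z":4,"turn":0},{"x":0,"y":0,"z":3.5,"turn":0},{"x":0,"y":0,"z":0,"turn":0}]' | tail -2
python3 -m crank '[{"x":0,"y":0,"z":0.7,"turn":0},{"x":0,"y":0,"z":0,"turn":0}]' | tail -2
python3 go.py 653.2 282.9 38 84
```

```text
gripper_width: 0.143
grasp_force: 0.0
t 39.7 tcp [647.2 285.  217.3] yaw 84.34 tilt [-0.004 -0.   ] F [ 0.1 -0.9 -0.9] w 12.1 g 0.0
tool shift cm [-0.14  0.69 16.73]
turn 0.006
gripper_width: -0.001
grasp_force: 0.0
gripper_width: 0.003
grasp_force: 0.0
t 40.4 tcp [649.6 282.5  59.8] yaw 84.08 tilt [0.001 0.   ] F [-0.2  0.  -0.1] w 0.2 g 0.0
tool shift cm [0.08 0.35 2.18]
turn 0.001
```

```bash

python3 -m crank '[{"x":0.05,"y":0.3,"z":0.5,"turn":0},{"x":0,"y":0,"z":0.5,"turn":0},{"x":0,"y":0,"z":0.5,"turn":0},{"x":0,"y":0,"z":0.4,"turn":0},{"x":0,"y":0,"z":0,"turn":0}]' | tail -2
python3 go.py
python3 -m crank '[{"x":0,"y":0,"z":0.3,"turn":0},{"x":0,"y":0,"z":0.3,"turn":0},{"x":0,"y":0,"z":0.3,"turn":0},{"x":0,"y":0,"z":0.3,"turn":0},{"x":0,"y":0,"z":0,"turn":0}]' | tail -2
python3 go.py
```

```text
gripper_width: 0.002
grasp_force: 0.0
t 40.9 tcp [651.3 282.7  38.8] yaw 84.1 tilt [-0.002 -0.   ] F [ 0.2 -0.4 -0.6] w 0.2 g 0.0
gripper_width: -0.0
grasp_force: 9.2
t 41.4 tcp [652.3 283.   31.8] yaw 84.11 tilt [-0.001 -0.001] F [-10.8  -4.2  18.3] w -0.0 g 9.2
```

The button bottomed out at 31.8 mm with 18 N. Retreating and checking.

```bash

python3 -m crank '[{"x":0,"y":0,"z":0,"turn":0},{"x":0,"y":0,"z":-1,"turn":0},{"x":0,"y":0,"z":-3,"turn":0},{"x":0,"y":0,"z":-4,"turn":0},{"x":0,"y":0,"z":-4,"turn":0}]' | tail -2
python3 -m crank '[{"x":0,"y":-3,"z":-3,"turn":0},{"x":0,"y":-4,"z":0,"turn":0},{"x":0,"y":-4,"z":0,"turn":0},{"x":0,"y":-4,"z":0,"turn":0},{"x":0,"y":0,"z":0,"turn":0}]' | tail -2
python3 go.py
python3 -c "
from h import *
p,w=cloud('side','pics/side11.png')
p,w=cloud('top','pics/top11.png')"
```

```text
gripper_width: 0.005
grasp_force: 0.0
gripper_width: 0.002
grasp_force: 0.0
t 42.4 tcp [498.3 298.6 176.2] yaw 84.25 tilt [-0.003 -0.001] F [ 0.2 -0.8 -1.3] w 0.2 g 0.0
```

View pics/side11.png

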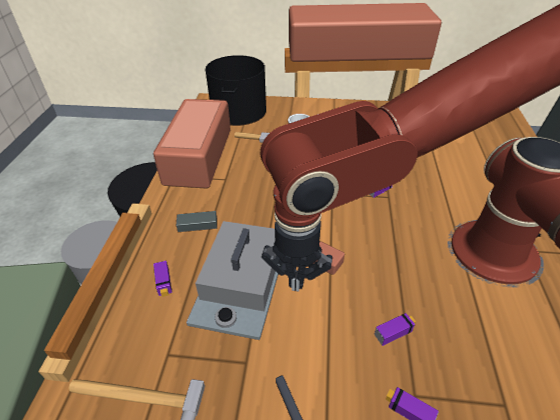

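The cover sits home and level at (238,260), the button at (226,315) is free again, and the arm is clear. Handing in.

```bash
python3 -c "
from plant import manip
print(manip.job_done())"
```

```text
the job is handed in; nothing more can be done
None
```

Both white cells on the bench (only two were there) are held flat in their bays, the cover is back on and pressed home, the start button was pressed fully, and the job is handed in.

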